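# Set up a casting flask on the vacuum plate

### The arm

A 6-joint arm with a two-finger parallel gripper is mounted at the origin on the work surface. World frame = base frame: x ahead of the robot, y to its left, z up, the work surface at z = 0. Lengths are in m, angles in rad, forces in N, time in s.
With the tool pointing down it reaches from about 0.35 to 0.875 m from the base axis. Payload 15.5 kg.
Tool frame: the origin (TCP) lies between the finger pads; the fingertips stand 8 mm ahead of it and the grasp point (between the pads) lies 11 mm behind it; z points along the fingers, y is the direction in which the jaws open and shut (so a half turn about z gives the same grasp; the last joint's range is limited). The gripper opens to 85 mm and grips with 20 to 120 N. Pads are 22 mm wide; open, the fingers measure 114 mm over their backs; the gripper's body (76 mm by 85 mm) begins 54 mm behind the grasp point. The pads swing forward as they close: fully open they stand 13 mm farther back than shut.
Start: joints at [1.24, 0.494, 1.345, -0, 1.302, -0.096], TCP at [0.145, 0.608, 0.239] pointing down, gripper open.
Joint ranges: [-2.91, 2.91], [-0.82, 2.16], [0.22, 2.67], [-1.22, 4.37], [0.12, 2.79], [-3.08, 3.08]. Speed limits (rad/s): [1.89, 1.89, 2.57, 3.01, 3.01, 3.01].

### API

Orientations are given as a 3x3 rotation matrix whose columns are the frame's x, y, z axes.
In Python, from rig import sense, snapshot, job_done gives the robot as it stands.
- The arm moves only by the shell command python3 -m handwheel 'ROWS'. ROWS is a JSON object of lists of equal length, an entry for each row: "fingers": the opening, from -1 (shut) to 1 (fully open); "dp": the shift along the tool's x, y, z in mm, a list of three; "yaw": the turn about the tool's z in degrees. A call has 1 to 10 rows; each row shifts and turns the commanded pose from where the row before left it, along the tool's axes as they then stand; what a row does not reach is not made up. A row lasts 1/12 s, in which the tool goes at most 41.7 mm and 7.16 degrees, less where a joint would pass 70% of its speed; a pose out of reach is approached as far as the arm can. A call with a gripper value outside its range is refused whole. The fingers move at their own pace and stop on an object; the grip force is fixed at half the most. Time passes only in rows, so rows that do not move let the fingers close. It gives the time, the measured TCP pose, the force and the opening at its end, in the units of the state.
- sense(): the state, without advancing time (a new reading comes with each control period).
- snapshot(name): name is "side" or "top"; returns a dict with "img" (480x640x3 uint8, red, green, blue), "fx", "fy", "cx", "cy" (pixels), "dist_coeffs" ([k1, k2, p1, p2, k3] as OpenCV has them; the pictures are not rectified), "eye" and "attitude" of the camera in the world. Camera axes: x right, y up, looking along -z (the intrinsics and any distortion apply to the point x, -y, -z); pixel columns grow to the right and rows downward; lengths in m; the calibration is good to about 2 mm. A picture is of the moment at which its call begins. There is no depth.
- job_done(): hands the job in, once; it reports no verdict.
The state is a dict: "time_s": time; "joint_positions": joint angles; "qvel": joint speeds; "effort": joint torques, N m; "ee_pos": TCP position; "tool_rot": TCP orientation; "contact_force": force on the tool from outside, world axes, zero at the start; "moment": the same for the moment, N m; "finger_gap": opening from 0.0 (shut) to 1.0 (fully open).
Only numpy, scipy, OpenCV 4.12 (cv2) and the standard library are available. Lean on these libraries where they do the work, as an engineer would, in place of code of your own. Each camera call takes 0.05 s, during which the arm holds its last target.

### The job

Set up a casting on the round vacuum plate, in this order: stand the rubber sprue base on the middle of the plate, stand the wax tree upright in the base's central socket, lower the tall perforated flask over the tree until it sits fully down inside the base's rim, then put the dust lid squarely on top of the flask. Set everything down rather than dropping it, do not press on the wax with the flask, let go of each piece before fetching the next, and leave the short flask, the jar, the brush and the tape roll where they are.

Things in the scene. Friction and masses are not known exactly. Their poses are not given: they have to be found in the camera images.
- plate_top (a point): Target, fixed to the bench: a round low vacuum plate, aluminium with a pale grey pad on top, 112 mm in diameter across the foot, pad 106 mm in diameter and 20 mm above the bench, a stub of brass pipe sticking 18 mm out of its edge. The point is the centre of the pad's top; z up.
- base_c (a point): Loose black rubber sprue base, a shallow round cup, mouth up, 66 mm outside diameter, 18 mm high, 68 to 122 g. On its floor, 6 mm thick, stand an outer rim (59 mm inside diameter, up to the full 18 mm) and a low central socket ring (32 mm inside, 38 mm outside diameter, 4 mm high). Point: on the axis, half-way up (9 mm above the underside); z up.
- tree_c (a point): Loose dark green wax tree, standing, 54 mm high, 22 to 41 g: foot 26 mm across and 6 mm thick (3 mm play all round in the base's socket), straight stem 10 mm thick to the top, four small wax rings round it 12 to 34 mm above the underside, reaching 13 mm from the axis; above them the stem is bare, to be gripped from any side. Point: on the axis, half-way up (27 mm); z along the stem, up.
- flask_c (a point): The tall flask, loose: a steel tube with dark round perforations, open at both ends, standing upright, outside diameter 52 mm, wall 3 mm, 64 mm high. 135 to 243 g. It fits inside the base's rim with 3.5 mm play all round and stands on the base's floor, so hold it by its upper half. The point is on the axis, half-way up (32 mm above the lower end); z up.
- lid_knob (a point): Loose dust lid, 60 to 108 g, lying skirt down: aluminium disc 62 mm across, 4 mm thick; skirt 6 mm deep, 57 mm inside (2.5 mm play round the flask); in the middle a dark wooden knob 16 mm thick, 20 mm high (30 mm in all). Placed right, the disc's underside lies on the flask's upper end. Point: the knob's centre, 20 mm above the skirt's lower edge, 14 mm above the disc's underside; z up.
- short_c (a point): The short flask, loose, not wanted: same tube and diameter (52 mm) as the tall one but only 34 mm high. Leave it alone. The point is on its axis, half-way up (17 mm).
- jar: Bystander: glass jar with steel cap, 56 mm in diameter, 70 mm high, standing on the bench. Origin at the centre of its underside.
- brush: Bystander: bench brush, 160 mm long, lying on the bench between the pieces, wooden handle towards the robot.
- tape: Bystander: grey roll of tape lying flat, 60 mm in diameter, 19 mm high. Origin at the centre of its underside.

How it is judged:
On the way, in this order (a step that is already met when the one before it is completed fails the run):
1. the rubber base stands on the plate, released (horizontal distance between base_c and plate_top below 0.013 m and z of base_c in the frame of plate_top between 0.005 and 0.013 m and angle between base_c's own z axis and vertical below 0.08 rad and contact force between the fingers and base below 0.1 N), for 0.2 s.
2. the wax tree stands upright in the base's socket, released (horizontal distance between base_c and plate_top below 0.013 m and z of base_c in the frame of plate_top between 0.005 and 0.013 m and angle between base_c's own z axis and vertical below 0.08 rad and horizontal distance between tree_c and base_c below 0.007 m and z of tree_c in the frame of base_c between 0.02 and 0.027 m and angle between tree_c's own z axis and vertical below 0.12 rad and contact force between the fingers and tree below 0.1 N), for 0.2 s.
3. the tall flask is down inside the base's rim over the tree, released (horizontal distance between base_c and plate_top below 0.013 m and z of base_c in the frame of plate_top between 0.005 and 0.013 m and angle between each of base_c, flask_c's own z axis and vertical below 0.08 rad and horizontal distance between each of tree_c, flask_c and base_c below 0.007 m and z of tree_c in the frame of base_c between 0.02 and 0.027 m and angle between tree_c's own z axis and vertical below 0.12 rad and z of flask_c in the frame of base_c between 0.025 and 0.033 m and contact force between the fingers and flask below 0.1 N), for 0.2 s.
4. the lid sits on the flask, released (horizontal distance between base_c and plate_top below 0.013 m and z of base_c in the frame of plate_top between 0.005 and 0.013 m and angle between each of base_c, flask_c, lid_knob's own z axis and vertical below 0.08 rad and horizontal distance between each of tree_c, flask_c and base_c below 0.007 m and z of tree_c in the frame of base_c between 0.02 and 0.027 m and angle between tree_c's own z axis and vertical below 0.12 rad and z of flask_c in the frame of base_c between 0.025 and 0.033 m and horizontal distance between lid_knob and flask_c below 0.006 m and z of lid_knob in the frame of flask_c between 0.042 and 0.049 m and contact force between the fingers and lid below 0.1 N), for 0.2 s.
At the end, for the whole second after the job is handed in: Base flat on the plate within 13 mm of its centre; tree upright (0.12 rad) on the base's floor in the socket, within 7 mm of its axis; tall flask on that floor inside the rim, within 7 mm; lid flat on the flask, within 6 mm; base, flask and lid tilted under 0.08 rad; all released, at rest (horizontal distance between base_c and plate_top below 0.013 m and z of base_c in the frame of plate_top between 0.005 and 0.013 m and angle between each of base_c, flask_c, lid_knob's own z axis and vertical below 0.08 rad and horizontal distance between each of tree_c, flask_c and base_c below 0.007 m and z of tree_c in the frame of base_c between 0.02 and 0.027 m and angle between tree_c's own z axis and vertical below 0.12 rad and z of flask_c in the frame of base_c between 0.025 and 0.033 m and horizontal distance between lid_knob and flask_c below 0.006 m and z of lid_knob in the frame of flask_c between 0.042 and 0.049 m and linear speed of each of base, tree, flask, lid below 0.02 m/s); the robot touches nothing.
It fails at once if the short flask or a bystander is moved by more than 20 mm (distance of any of short_c, jar, brush, tape from where it was at the start of the episode above 0.02 m).
It fails at once if the flask presses on the wax tree with more than 12 N (contact force between flask and tree above 12 N).
It fails at once if a piece is dropped (falls free faster than 0.7 m/s, about 25 mm) ((linear speed of base above 0.7 m/s and contact force between the fingers and base below 0.1 N) or (linear speed of tree above 0.7 m/s and contact force between the fingers and tree below 0.1 N) or (linear speed of flask above 0.7 m/s and contact force between the fingers and flask below 0.1 N) or (linear speed of lid above 0.7 m/s and contact force between the fingers and lid below 0.1 N)).
It also fails if it takes over 128 s, if anything falls off the work surface, if the arm or the gripper's body presses on something with over 40 N, if the wrist force passes 120 N, or if a joint passes its speed limit or range.

## Working session

There is one attempt and no reset: what is moved stays moved. The work goes in short steps, Python scripts to look and compute and a shell command to move; the robot and the scene stay as the last step left them, time stands still between calls to the robot, and variables do not carry over. Pictures are saved under pics/ and viewed, and the job is handed in when it is done.

```bash
mkdir -p pics; ls
python3 - <<'E'
from rig import sense, snapshot
import cv2
for n in ("top","side"):
    s=snapshot(n); cv2.imwrite(f"pics/{n}0.png",s["img"][:,:,::-1])
    print(n,{k:(v if k!="img" else 0) for k,v in s.items()})
print(sense())
E
```

```text
pics
top {'img': 0, 'fx': 597.6027779676635, 'fy': 597.6027779676635, 'cx': 330.63380361853604, 'cy': 245.45813085962425, 'dist_coeffs': array([0.07014049, 0.        , 0.        , 0.        , 0.        ]), 'eye': array([ 0.45457283, -0.01303041,  1.19954518]), 'attitude': array([[-0.00788262,  0.99594931, -0.08957034],
       [-0.99996471, -0.00759052,  0.00360134],
       [ 0.00290687,  0.08959557,  0.99597399]])}
side {'img': 0, 'fx': 444.78074151576743, 'fy': 444.78074151576743, 'cx': 325.6193850806775, 'cy': 243.35624559592307, 'dist_coeffs': array([-0.063349,  0.      ,  0.      ,  0.      ,  0.      ]), 'eye': array([ 0.34371498, -0.6574904 ,  0.75806667]), 'attitude': array([[ 0.95974766,  0.20321888, -0.19387242],
       [-0.28083767,  0.68495943, -0.67228029],
       [-0.00382531,  0.69966611,  0.71445972]])}
{'time_s': 0.1, 'joint_positions': array([ 1.24046646e+00,  4.94084127e-01,  1.34604050e+00, -4.16095057e-06,
        1.30247156e+00, -9.54932388e-02]), 'qvel': array([-6.34235936e-04, -5.81757394e-05, -1.95734781e-03, -6.73901541e-04,
        2.19859375e-05, -1.36045994e-03]), 'effort': array([ 1.41796034e-03, -8.83581662e+01, -3.84563005e+01, -4.82537216e-04,
        5.21195121e-03,  8.62601928e-05]), 'ee_pos': array([0.14532706, 0.60757085, 0.23879254]), 'tool_rot': array([[-9.72552610e-01,  2.32682870e-01, -3.21705999e-04],
       [ 2.32683074e-01,  9.72552149e-01, -9.50579058e-04],
       [ 9.16923977e-05, -9.99343684e-04, -9.99999496e-01]]), 'contact_force': array([-0.68268837, -0.63170699, -0.49898591]), 'moment': array([ 0.0050753 , -0.0370878 , -0.01160774]), 'finger_gap': 0.9965545550186846}
```

View pics/top0.png

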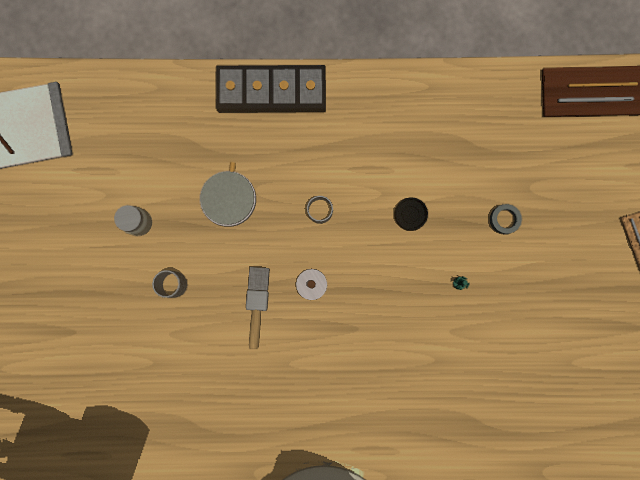

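View pics/side0.png

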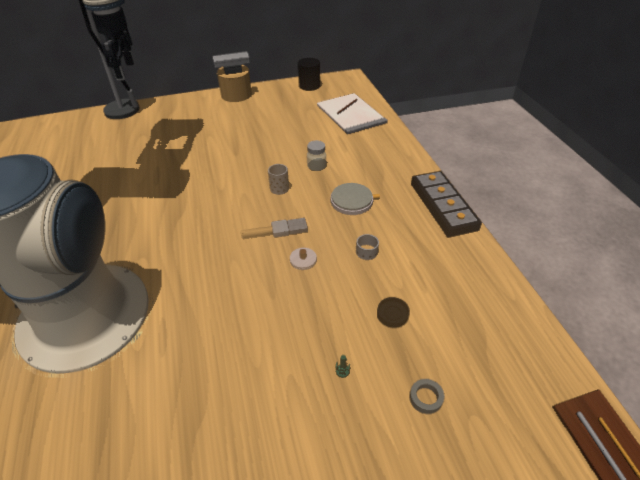

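The top view shows the plate at (228,198), base (410,213), tree (460,283), tall flask (170,283) and lid (311,284). The bystanders are the short flask (319,209), tape (505,219), jar (130,219) and brush (257,305). Next I'll zoom in and measure.

```bash
cat > h.py <<'E'
import numpy as np, cv2
from rig import sense, snapshot
def ray(s,uv):
    K=np.array([[s["fx"],0,s["cx"]],[0,s["fy"],s["cy"]],[0,0,1]])
    p=cv2.undistortPoints(np.array([[uv]],float),K,s["dist_coeffs"])[0,0]
    return s["attitude"]@np.array([p[0],-p[1],-1])
def cast(s,uv,z):
    d=ray(s,uv); e=s["eye"]; return e+d*(z-e[2])/d[2]
def proj(s,P):
    c=s["attitude"].T@(np.array(P,float)-s["eye"])
    K=np.array([[s["fx"],0,s["cx"]],[0,s["fy"],s["cy"]],[0,0,1]])
    return cv2.projectPoints(np.array([[c[0],-c[1],-c[2]]]),np.zeros(3),np.zeros(3),K,s["dist_coeffs"])[0][0,0]
def crop(s,c,r,k,f):
    x,y=c; i=s["img"][max(0,y-r):y+r,max(0,x-r):x+r,::-1]
    cv2.imwrite(f,cv2.resize(i,None,fx=k,fy=k,interpolation=cv2.INTER_NEAREST))
E
python3 - <<'E'
from h import *
s=snapshot("top"); hsv=cv2.cvtColor(s["img"],cv2.COLOR_RGB2HSV)
m=((hsv[:,:,1]<100)|(hsv[:,:,2]<70)).astype(np.uint8)*255
cs,_=cv2.findContours(m[140:370,90:550],cv2.RETR_EXTERNAL,cv2.CHAIN_APPROX_NONE,offset=(90,140))
for c in cs:
    if len(c)<20: continue
    e=cv2.fitEllipse(c); print(np.round(e[0],1),np.round(e[1],1),[np.round(cast(s,e[0],z)[:2],4) for z in (0,.01,.018,.064)])
t=[(228,198),(410,213),(460,283),(170,283),(311,284),(319,209)]
ims=[]
for x,y in t:
    ims.append(cv2.resize(s["img"][y-32:y+32,x-32:x+32,::-1],(256,256),interpolation=cv2.INTER_NEAREST))
cv2.imwrite("pics/t1.png",np.vstack([np.hstack(ims[:3]),np.hstack(ims[3:])]))
s=snapshot("side"); ims=[]
for x,y in [(352,198),(394,312),(343,366),(279,180),(303,258),(428,396)]:
    ims.append(cv2.resize(s["img"][y-32:y+32,x-32:x+32,::-1],(256,256),interpolation=cv2.INTER_NEAREST))
cv2.imwrite("pics/s1.png",np.vstack([np.hstack(ims[:3]),np.hstack(ims[3:])]))
E
```

```text
[460.3 282.8] [12.3 16. ] [array([ 0.4856, -0.2759]), array([ 0.4854, -0.2737]), array([ 0.4852, -0.2719]), array([ 0.484 , -0.2619])]
[168.9 283.8] [27.4 34.6] [array([0.4883, 0.3054]), array([0.488 , 0.3027]), array([0.4878, 0.3006]), array([0.4865, 0.2884])]
[311.2 284.1] [30.4 30.7] [array([0.4851, 0.0221]), array([0.4849, 0.0219]), array([0.4847, 0.0216]), array([0.4835, 0.0203])]
[257.4 289. ] [22.8 52.2] [array([0.4761, 0.1297]), array([0.4759, 0.1285]), array([0.4758, 0.1276]), array([0.4749, 0.1221])]
[132.6 220. ] [28.  38.8] [array([0.6168, 0.3795]), array([0.6154, 0.3762]), array([0.6143, 0.3736]), array([0.6081, 0.3586])]
[504.7 218.7] [29.2 33.1] [array([ 0.6139, -0.3683]), array([ 0.6126, -0.3653]), array([ 0.6115, -0.3629]), array([ 0.6054, -0.3493])]
[410.5 213.7] [32.2 33.1] [array([ 0.6257, -0.1794]), array([ 0.6243, -0.178 ]), array([ 0.6231, -0.1769]), array([ 0.6166, -0.1705])]
[319.5 208.9] [25.7 27. ] [array([0.637 , 0.0047]), array([0.6355, 0.0045]), array([0.6343, 0.0044]), array([0.6273, 0.0038])]
[227.4 198.4] [54.8 55.8] [array([0.6597, 0.1907]), array([0.658, 0.189]), array([0.6567, 0.1877]), array([0.6488, 0.1799])]
```

View pics/t1.png

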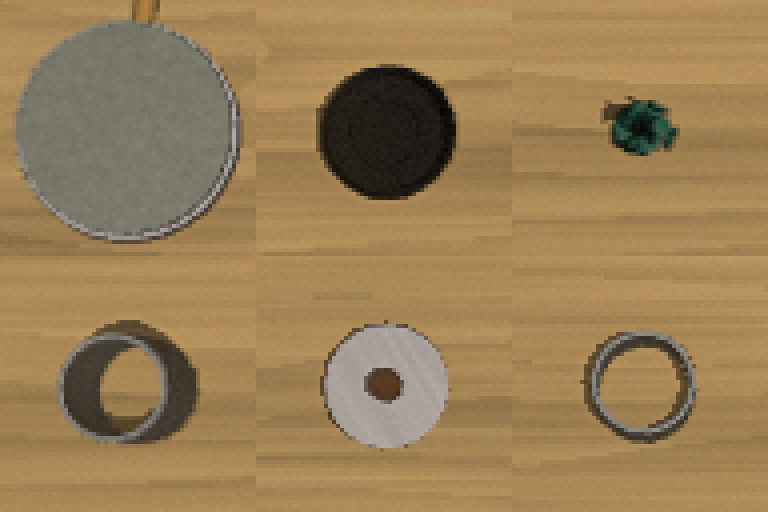

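View pics/s1.png

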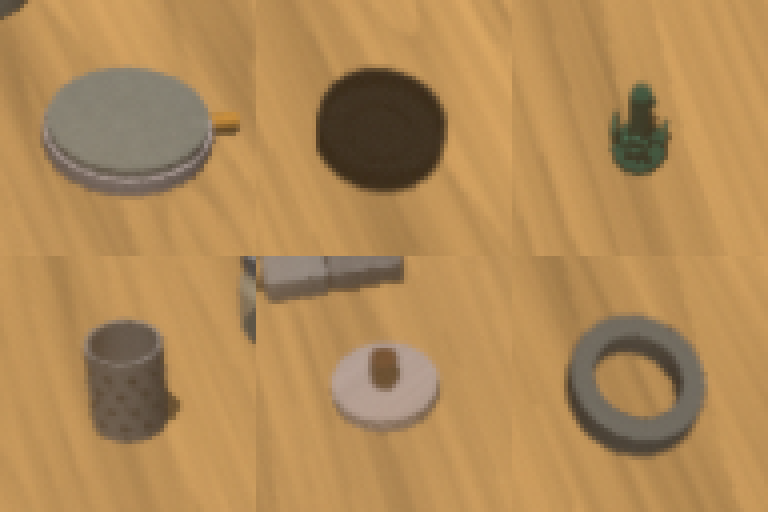

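```bash
cat >> h.py <<'E'
def tri(sa,ua,sb,ub):
    d1=ray(sa,ua);d2=ray(sb,ub);d1/=np.linalg.norm(d1);d2/=np.linalg.norm(d2)
    A=np.stack([d1,-d2],1);t=np.linalg.lstsq(A,sb["eye"]-sa["eye"],rcond=None)[0]
    a=sa["eye"]+t[0]*d1;b=sb["eye"]+t[1]*d2
    return (a+b)/2,np.linalg.norm(a-b)
def delta(P):  # dp in tool axes mm to TCP target P
    q=sense(); return np.round(q["tool_rot"].T@(np.array(P)-q["ee_pos"])*1000,1)
E
python3 - <<'E'
from h import *
t=snapshot("top");s=snapshot("side")
def ell(s,lo,hi,box,fn=None):
    x0,y0,x1,y1=box;i=cv2.cvtColor(s["img"],cv2.COLOR_RGB2HSV)[y0:y1,x0:x1]
    m=cv2.inRange(i,lo,hi);c=max(cv2.findContours(m,0,1,offset=(x0,y0))[0],key=cv2.contourArea)
    return cv2.fitEllipse(c),m
for nm,S,b in (("plate_t",t,(190,155,265,235)),("base_t",t,(385,185,440,240)),("lid_t",t,(290,262,333,306)),
   ("base_s",s,(370,290,420,335)),("lid_s",s,(285,240,322,275))):
    lo,hi=((0,0,0),(179,255,75)) if "base" in nm else ((0,0,85 if 'plate' in nm else 110),(179,80,255))
    e,m=ell(S,lo,hi,b);z={"p":.02,"b":.012,"l":.009}[nm[0]]
    print(nm,np.round(e[0],1),np.round(e[1],1),np.round(cast(S,e[0],z),4))
print("plate side pad",cast(s,(320+128/4-.5,166+120/4-.5),.02))
print("flask top",cast(t,(165.75,283.6),.064),"side",cast(s,(247+124/4-.5,148+87/4-.5),.064))
print("knob top",cast(t,(310.7,284),.03),"side",cast(s,(271+128/4-.5,226+97/4-.5),.03))
for z in(.054,.034,0.003): print("tree side",z,[np.round(cast(s,u,z),4) for u in ((343.0,356.5),(342.8,374))])
for u in ((460,283),(459.8,283.5)): print("tree top",cast(t,u,.054),cast(t,u,.003))
i=t["img"][265:300,440:480];print()
def panel(S,x,y,r):return cv2.resize(S["img"][y-r:y+r,x-r:x+r,::-1],(390,390),interpolation=cv2.INTER_CUBIC)
cv2.imwrite("pics/tree.png",cv2.convertScaleAbs(np.hstack([panel(t,460,283,15),panel(s,343,366,15)]),alpha=2))
E
```

```text
plate_t [227.3 198.2] [54.  55.3] [0.6566 0.1876 0.02  ]
base_t [410.4 213.7] [32.2 33.2] [ 0.624  -0.1776  0.012 ]
lid_t [311.2 284.1] [30.1 30.3] [0.4848 0.022  0.009 ]
base_s [392.7 312.1] [28.3 30.5] [ 0.6223 -0.183   0.012 ]
lid_s [302.6 257.7] [20.  25.7] [0.4837 0.0183 0.009 ]
plate side pad [0.65732573 0.18489309 0.02      ]
flask top [0.48687759 0.29423429 0.064     ] side [0.48751147 0.29223827 0.064     ]
knob top [0.48448603 0.02226069 0.03      ] side [0.48549892 0.02304381 0.03      ]
tree side 0.054 [array([ 0.4853, -0.2742,  0.054 ]), array([ 0.4745, -0.3067,  0.054 ])]
tree side 0.034 [array([ 0.4893, -0.2634,  0.034 ]), array([ 0.4782, -0.2967,  0.034 ])]
tree side 0.003 [array([ 0.4955, -0.2465,  0.003 ]), array([ 0.484 , -0.2813,  0.003 ])]
tree top [ 0.48378413 -0.26347129  0.054     ] [ 0.48508462 -0.27462099  0.003     ]
tree top [ 0.48283451 -0.26306415  0.054     ] [ 0.48409273 -0.27419573  0.003     ]
```

View pics/tree.png

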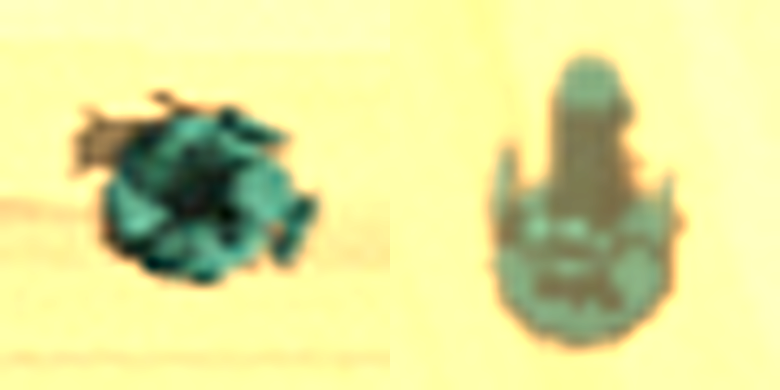

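```bash
python3 -m handwheel '{"fingers":[1,1,1,1,1,1,1,1,1,1],"dp":[[0,0,0],[0,0,0],[-20,-33,0],[-20,-33,0],[-20,-33,0],[-20,-33,0],[-20,-33,0],[-20,-33,0],[-20,-33,0],[-20,-33,0]],"yaw":[-7,-6.45,0,0,0,0,0,0,0,0]}'; python3 -m handwheel '{"fingers":[1,1,1,1,1,1,1,1,1,1],"dp":[[-20,-33,0],[-20,-33,0],[-20,-33,0],[-20,-33,0],[-20,-33,0],[-20,-33,0],[-20,-33,0],[-20,-33,0],[-20,-33,0],[-20,-33,0]],"yaw":[0,0,0,0,0,0,0,0,0,0]}'
python3 - <<'E'
from h import *
print(delta((.6235,-.179,.1)),sense()["tool_rot"].round(3).tolist())
E
```

```text
time_s: 1.13
ee_pos: [0.3059, 0.3422, 0.2394]
tool_rot: [[-1.0, -0.0, 0.0], [-0.0, 1.0, 0.0], [-0.0, 0.0, -1.0]]
contact_force: [0.6, -0.1, 0.1]
finger_gap: 1.003
time_s: 1.97
ee_pos: [0.506, 0.0119, 0.2394]
tool_rot: [[-1.0, 0.0, 0.0], [0.0, 1.0, 0.0], [-0.0, 0.0, -1.0]]
contact_force: [0.8, 1.1, 0.1]
finger_gap: 1.002
[-117.5 -190.8  139.4] [[-1.0, 0.0, 0.0], [0.0, 1.0, 0.0], [-0.0, 0.0, -1.0]]
```

```bash
python3 -m handwheel '{"fingers":[0.8,0.8,0.8,0.8,0.8,0.8,0.8,0.8,0.8,0.8],"dp":[[-20,-32,0],[-20,-32,0],[-20,-32,0],[-20,-32,0],[-20,-32,10],[-17.5,-30.8,20],[0,0,30],[0,0,39.4],[0,0,30],[0,0,0]],"yaw":[0,0,0,0,0,0,0,0,0,0]}'
python3 - <<'E'
from h import *
print(delta((.6235,-.179,.02)))
s=snapshot("side");x,y=392,292;cv2.imwrite("pics/b1s.png",cv2.resize(s["img"][y-75:y+75,x-90:x+90,::-1],None,fx=4,fy=4))
s=snapshot("top");x,y=410,213;cv2.imwrite("pics/b1t.png",cv2.resize(s["img"][y-75:y+75,x-90:x+90,::-1],None,fx=4,fy=4))
E
```

```text
time_s: 2.8
ee_pos: [0.6196, -0.176, 0.104]
tool_rot: [[-1.0, 0.0, -0.009], [0.0, 1.0, 0.003], [0.009, 0.003, -1.0]]
contact_force: [-1.0, 0.6, -1.1]
finger_gap: 0.905
[-4.6 -3.3 84. ]
```

View pics/b1s.png

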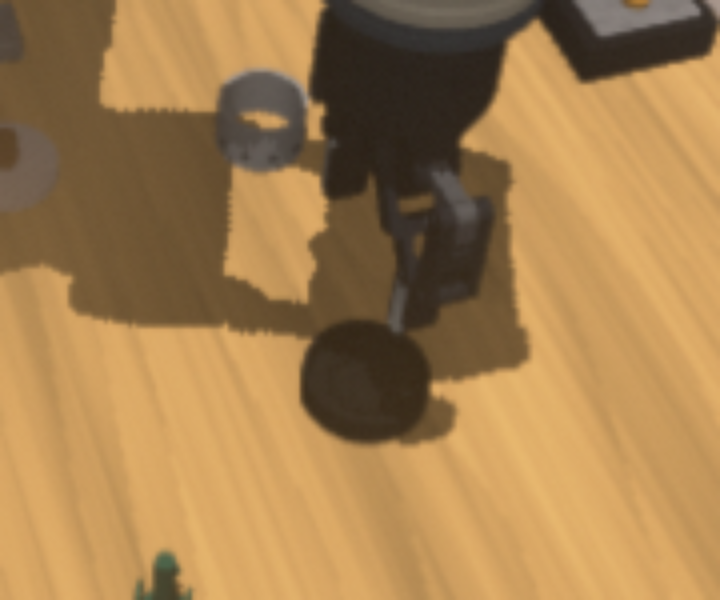

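View pics/b1t.png

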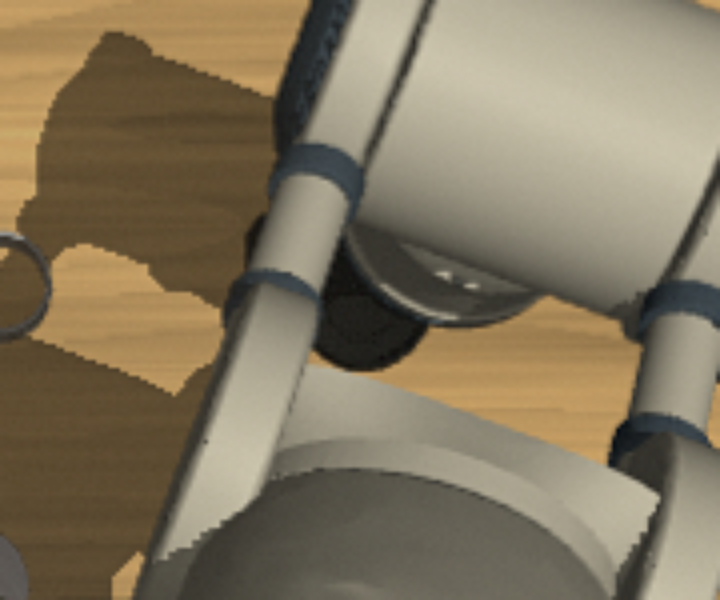

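Run:
```python
from h import *
s=snapshot("side");q=sense();print(q["ee_pos"])
for u in((406.5,298),(403,299)):
  d=ray(s,u);
  for y in(-.214,-.222):print(s["eye"]+d*(y-s["eye"][1])/d[1])
print(delta((.6235,-.179,.02)))
```

```text
[ 0.62363383 -0.17716418  0.11146528]
[ 0.62791095 -0.214       0.095795  ]
[ 0.62278441 -0.222       0.10774153]
[ 0.62089759 -0.214       0.09538035]
[ 0.61589757 -0.222       0.10733436]
[ 0.3 -1.8 91.5]
```

```bash
python3 -m handwheel '{"fingers":[0.8,0.8,0.8,0.8,0.8,0.8],"dp":[[0,-1.8,30],[0,0,30],[0,0,20],[0,0,8],[0,0,0],[0,0,0]],"yaw":[0,0,0,0,0,0]}'
python3 - <<'E'
from h import *
s=snapshot("side");x,y=392,302;cv2.imwrite("pics/b2s.png",cv2.resize(s["img"][y-50:y+50,x-60:x+60,::-1],None,fx=6,fy=6))
print(delta((.6235,-.179,.02)))
E
```

```text
time_s: 3.45
ee_pos: [0.6241, -0.1791, 0.0239]
tool_rot: [[-1.0, -0.0, 0.002], [-0.0, 1.0, -0.001], [-0.002, -0.001, -1.0]]
contact_force: [0.2, -0.1, 0.7]
finger_gap: 0.899
[0.8 0.2 4.2]
```

View pics/b2s.png

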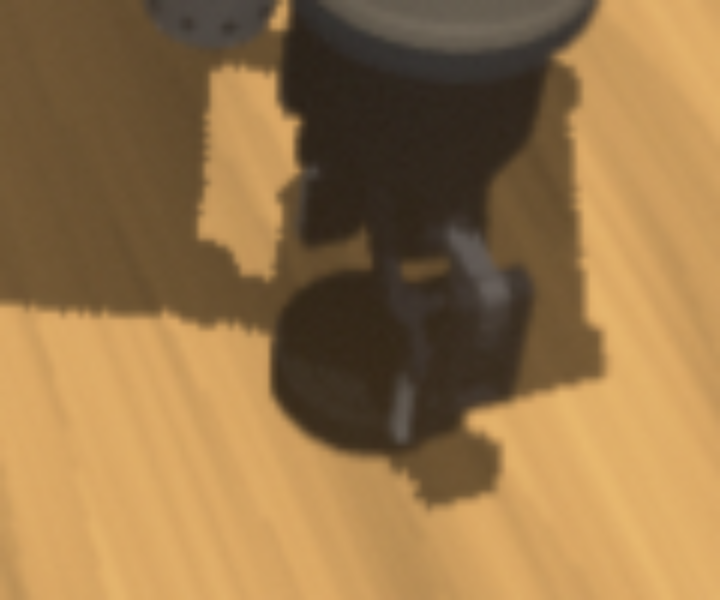

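```bash
python3 -m handwheel '{"fingers":[0.8,0.8,0.8,0.8],"dp":[[0,0,4],[0,0,4],[0,0,4],[0,0,0]],"yaw":[0,0,0,0]}'; python3 -m handwheel '{"fingers":[0.8,0.8],"dp":[[0,0,2],[0,0,0]],"yaw":[0,0]}'
python3 - <<'E'
from h import *
s=snapshot("side");x,y=392,302;cv2.imwrite("pics/b3s.png",cv2.resize(s["img"][y-50:y+50,x-60:x+60,::-1],None,fx=6,fy=6))
E
```

```text
time_s: 3.83
ee_pos: [0.6226, -0.1786, 0.0094]
tool_rot: [[-1.0, 0.0, -0.001], [0.0, 1.0, 0.0], [0.001, 0.0, -1.0]]
contact_force: [-0.2, 0.0, 0.6]
finger_gap: 0.901
time_s: 4.0
ee_pos: [0.6227, -0.1787, 0.0076]
tool_rot: [[-1.0, 0.0, -0.0], [0.0, 1.0, 0.0], [0.0, 0.0, -1.0]]
contact_force: [0.3, 0.2, -0.1]
finger_gap: 0.903
```

View pics/b3s.png

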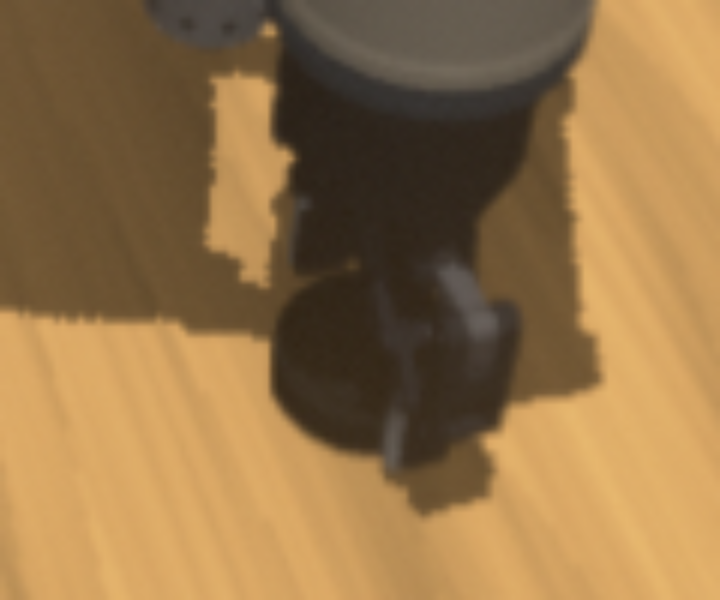

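```bash
python3 -m handwheel '{"fingers":[0.6,0.5,0.3,0.3,0.3,0.3,0.3,0.3],"dp":[[0,0,0],[0,0,0],[0,0,0],[0,0,0],[0,0,0],[0,0,0],[0,0,0],[0,0,0]],"yaw":[0,0,0,0,0,0,0,0]}'
```

```text
time_s: 4.72
ee_pos: [0.6229, -0.1788, 0.0089]
tool_rot: [[-1.0, 0.0, 0.001], [0.0, 1.0, -0.0], [-0.001, -0.0, -1.0]]
contact_force: [-5.0, 0.8, 14.0]
finger_gap: 0.751
```

```bash
python3 -m handwheel '{"fingers":[0.3,0.3,0.3,0.3,0.3,0.3,0.3],"dp":[[0,0,-2],[0,0,-10],[0,0,-20],[0,0,-30],[0,0,-30],[0,0,0],[0,0,0]],"yaw":[0,0,0,0,0,0,0]}';  python3 - <<'E'
from h import *
s=snapshot("side");x,y=392,262;cv2.imwrite("pics/b4s.png",cv2.resize(s["img"][y-60:y+60,x-70:x+70,::-1],None,fx=5,fy=5))
print(delta((.6568,.187,.1)))
E
```

```text
time_s: 5.3
ee_pos: [0.6239, -0.1791, 0.1021]
tool_rot: [[-1.0, -0.0, 0.004], [-0.0, 1.0, -0.001], [-0.004, -0.001, -1.0]]
contact_force: [-0.3, -0.5, -1.5]
finger_gap: 0.75
[-33.8 365.8   0.4]
```

View pics/b4s.png

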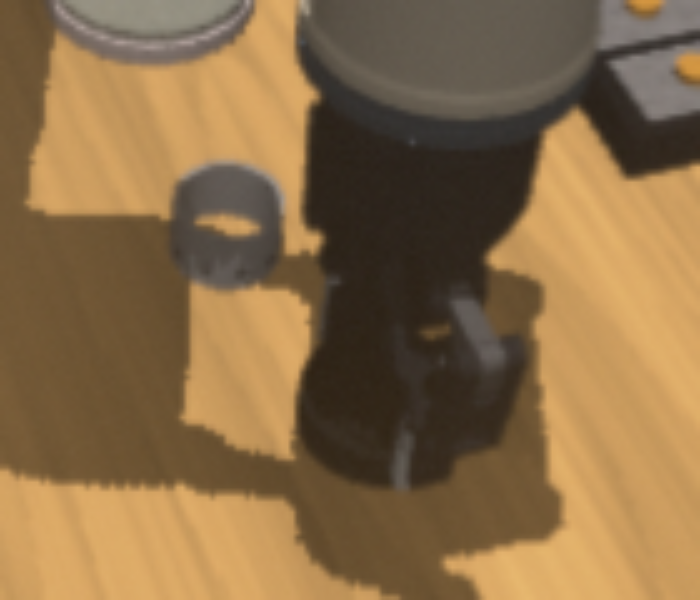

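```bash
python3 -m handwheel '{"fingers":[0.3,0.3,0.3,0.3,0.3,0.3,0.3,0.3,0.3,0.3],"dp":[[-3.8,20,0],[-5,36,0],[-5,36,0],[-5,36,0],[-5,36,0],[-5,36,0],[-5,36,0],[0,36,0],[0,36,0],[0,36,0]],"yaw":[0,0,0,0,0,0,0,0,0,0]}';python3 -m handwheel '{"fingers":[0.3,0.3,0.3,0.3],"dp":[[0,15,0],[0,6.8,0],[0,0,0],[0,0,0]],"yaw":[0,0,0,0]}'
python3 - <<'E'
from h import *
s=snapshot("side");x,y=350,160;cv2.imwrite("pics/b5s.png",cv2.resize(s["img"][y-60:y+60,x-70:x+70,::-1],None,fx=5,fy=5))
print(delta((.6568,.187,.035)))
E
```

```text
time_s: 6.18
ee_pos: [0.6556, 0.1669, 0.0983]
tool_rot: [[-1.0, 0.0, -0.003], [0.0, 1.0, -0.0], [0.003, -0.0, -1.0]]
contact_force: [1.6, 0.4, -1.4]
finger_gap: 0.746
time_s: 6.52
ee_pos: [0.6563, 0.1862, 0.0991]
tool_rot: [[-1.0, 0.0, -0.001], [0.0, 1.0, -0.001], [0.001, -0.001, -1.0]]
contact_force: [0.3, -0.0, -1.2]
finger_gap: 0.747
[-0.4  1.4 64.3]
```

View pics/b5s.png

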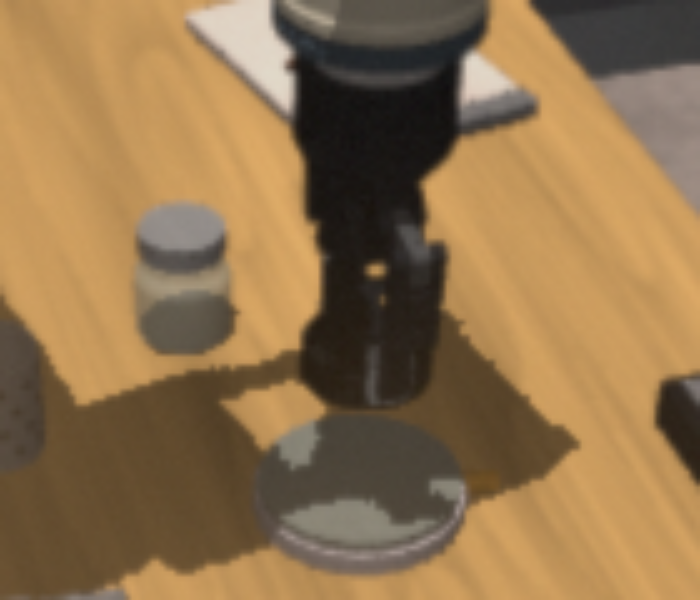

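```bash
python3 -m handwheel '{"fingers":[0.3,0.3,0.3,0.3,0.3,0.3],"dp":[[0,1.2,25],[0,0,20],[0,0,14],[0,0,5],[0,0,0],[0,0,0]],"yaw":[0,0,0,0,0,0]}';python3 -m handwheel '{"fingers":[0.3,0.3,0.3,0.3],"dp":[[0,0,1.5],[0,0,1.5],[0,0,1.5],[0,0,0]],"yaw":[0,0,0,0]}'
```

```text
time_s: 7.07
ee_pos: [0.6571, 0.1877, 0.0363]
tool_rot: [[-1.0, 0.001, 0.0], [0.001, 1.0, 0.0], [-0.0, 0.0, -1.0]]
contact_force: [-0.3, 0.3, -0.1]
finger_gap: 0.747
time_s: 7.4
ee_pos: [0.6567, 0.1883, 0.0315]
tool_rot: [[-1.0, -0.0, 0.0], [-0.0, 1.0, 0.0], [-0.0, 0.0, -1.0]]
contact_force: [0.0, -0.2, -0.5]
finger_gap: 0.745
```

```bash
python3 -m handwheel '{"fingers":[0.3,0.3,0.3],"dp":[[0,0,1],[0,0,1],[0,0,0]],"yaw":[0,0,0]}';python3 -m handwheel '{"fingers":[0.3,0.3,0.3],"dp":[[0,0,0.6],[0,0,0.5],[0,0,0]],"yaw":[0,0,0]}'
```

```text
time_s: 7.65
ee_pos: [0.6566, 0.1882, 0.0292]
tool_rot: [[-1.0, 0.0, -0.0], [0.0, 1.0, -0.0], [0.0, -0.0, -1.0]]
contact_force: [0.1, 0.1, -0.8]
finger_gap: 0.75
time_s: 7.9
ee_pos: [0.6567, 0.1882, 0.029]
tool_rot: [[-1.0, 0.0, 0.0], [0.0, 1.0, 0.0], [-0.0, 0.0, -1.0]]
contact_force: [-3.7, -0.8, 10.2]
finger_gap: 0.748
```

```bash
python3 -m handwheel '{"fingers":[0.6,0.8,0.8,0.8,0.8,0.8,0.8,0.8],"dp":[[0,0,0],[0,0,0],[0,0,0],[0,0,0],[0,0,-5],[0,0,-20],[0,0,-35],[0,0,-35]],"yaw":[0,0,0,0,0,0,0,0]}'; python3 -m handwheel '{"fingers":[0,0,0,0,0,0,0,0,0,0],"dp":[[0,0,-40],[5,-38,0],[10,-38,0],[10,-38,0],[10,-38,0],[10,-38,0],[10,-38,0],[10,-38,0],[10,-38,0],[10,-38,0]],"yaw":[0,0,0,0,0,0,0,0,0,0]}'
python3 - <<'E'
from h import *
t=snapshot("top");s=snapshot("side")
ims=[cv2.resize(S["img"][y-32:y+32,x-32:x+32,::-1],(390,390),interpolation=cv2.INTER_CUBIC) for S,(x,y) in ((t,(228,198)),(s,(352,193)))]
cv2.imwrite("pics/b6.png",cv2.convertScaleAbs(np.hstack(ims),alpha=1.3))
for S,(x,y),z in ((t,(228,198),.032),(s,(352,190),.032)):
    g=cv2.cvtColor(S["img"],cv2.COLOR_RGB2GRAY)[y-30:y+30,x-30:x+30]
    c=max(cv2.findContours((g<60).astype(np.uint8),0,1,offset=(x-30,y-30))[0],key=cv2.contourArea)
    e=cv2.fitEllipse(c);print(np.round(e[0],1),np.round(e[1],1),cast(S,e[0],z),cast(S,e[0],.038))
print(delta((.485,-.273,.15)),sense()["ee_pos"])
E
```

```text
time_s: 8.57
ee_pos: [0.6559, 0.188, 0.1237]
tool_rot: [[-1.0, 0.0, -0.002], [0.0, 1.0, -0.0], [0.002, -0.0, -1.0]]
contact_force: [0.2, 0.3, 0.2]
finger_gap: 0.899
time_s: 9.4
ee_pos: [0.5709, -0.1555, 0.1638]
tool_rot: [[-1.0, -0.0, 0.0], [-0.0, 1.0, -0.0], [-0.0, -0.0, -1.0]]
contact_force: [1.3, 0.5, -0.0]
finger_gap: 0.501
[225.7 196.8] [31.7 33.4] [0.65738489 0.18866248 0.032     ] [0.65634264 0.18762598 0.038     ]
[362.3 201.6] [28.6 48.5] [0.67044342 0.14055173 0.032     ] [0.66774343 0.13395694 0.038     ]
[  85.  -114.6   13.9] [ 0.5705094  -0.15878836  0.16376538]
```

View pics/b6.png

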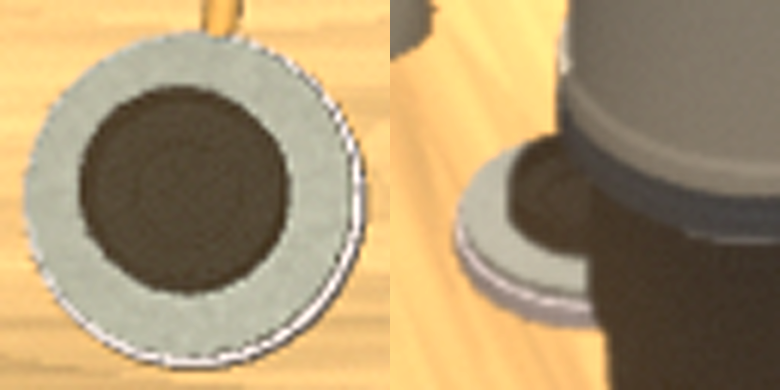

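```bash
python3 -m handwheel '{"fingers":[0,0,0,0,0,0,0],"dp":[[20,-30,0],[20,-30,0],[20,-30,0],[20,-20,20],[5,-4.6,20],[0,0,10],[0,0,0]],"yaw":[0,0,0,0,0,0,0]}'
python3 - <<'E'
from h import *
t=snapshot("top");s=snapshot("side")
print("foot front",cast(s,(342.5,377),0),"foot top ctr",cast(t,(459.1,282.7),.003),"stem top",cast(t,(464.9,281.3),.054),cast(s,(342.8,356.2),.054), tri(t,(464.9,281.3),s,(342.8,356.2)))
ims=[cv2.resize(S["img"][y-40:y+40,x-40:x+40,::-1],(390,390),interpolation=cv2.INTER_CUBIC) for S,(x,y) in ((t,(460,283)),(s,(343,355)))]
cv2.imwrite("pics/t2.png",cv2.convertScaleAbs(np.hstack(ims),alpha=1.5))
print(delta((.485,-.273,.1)))
E
```

```text
time_s: 10.08
ee_pos: [0.4859, -0.2676, 0.1117]
tool_rot: [[-1.0, 0.001, -0.002], [0.001, 1.0, 0.002], [0.002, 0.002, -1.0]]
contact_force: [-0.3, -0.1, -1.2]
finger_gap: 0.5
foot front [ 0.48212842 -0.28542176  0.        ] foot top ctr [ 0.48569185 -0.27285463  0.003     ] stem top [ 0.48696623 -0.27286117  0.054     ] [ 0.4851213 -0.2735686  0.054    ] (array([ 0.48620415, -0.27297517,  0.05264748]), np.float64(0.00164133967416554))
[ 2.5 -5.4 13.6]
```

View pics/t2.png

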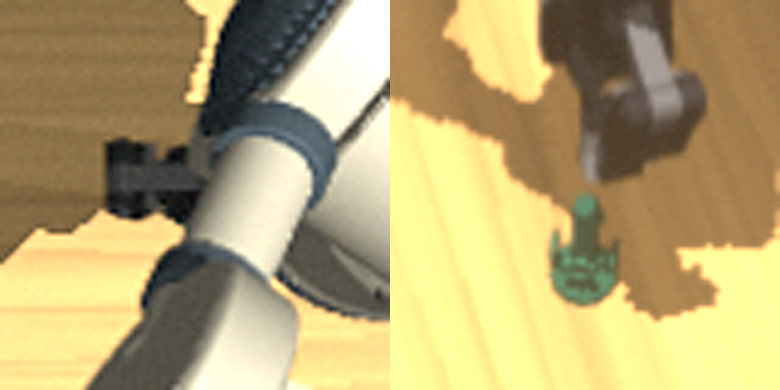

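```bash
python3 -m handwheel '{"fingers":[-0.3,-0.3,-0.3,-0.3,-0.3],"dp":[[0,-2,15],[0,0,15],[0,0,0],[0,0,0],[0,0,0]],"yaw":[0,0,0,0,0]}'
python3 - <<'E'
from h import *
s=snapshot("side")
ims=[cv2.resize(S["img"][y-30:y+30,x-30:x+30,::-1],(480,480),interpolation=cv2.INTER_CUBIC) for S,(x,y) in ((s,(343,360)),)]
cv2.imwrite("pics/t3.png",cv2.convertScaleAbs(np.hstack(ims),alpha=1.5))
print(delta((.4855,-.273,.046)))
E
```

```text
time_s: 10.6
ee_pos: [0.4876, -0.2702, 0.0844]
tool_rot: [[-1.0, -0.001, 0.001], [-0.001, 1.0, -0.001], [-0.001, -0.001, -1.0]]
contact_force: [0.6, -0.6, 0.6]
finger_gap: 0.348
[ 2.1 -2.6 38.5]
```

View pics/t3.png

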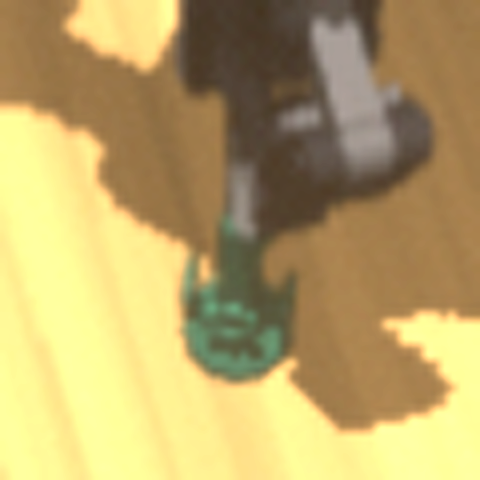

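```bash
python3 -m handwheel '{"fingers":[-0.3,-0.3,-0.3,-0.3,-0.3],"dp":[[2,-2.6,12],[0,0,12],[0,0,7],[0,0,0],[0,0,0]],"yaw":[0,0,0,0,0]}'
python3 - <<'E'
from h import *
s=snapshot("side")
ims=[cv2.resize(S["img"][y-30:y+30,x-30:x+30,::-1],(480,480),interpolation=cv2.INTER_CUBIC) for S,(x,y) in ((s,(343,360)),)]
cv2.imwrite("pics/t4.png",cv2.convertScaleAbs(np.hstack(ims),alpha=1.5))
print(delta((.4855,-.273,.053)))
E
```

```text
time_s: 11.07
ee_pos: [0.4848, -0.2729, 0.0526]
tool_rot: [[-1.0, -0.0, -0.0], [-0.0, 1.0, 0.0], [0.0, 0.0, -1.0]]
contact_force: [0.5, 0.4, 0.1]
finger_gap: 0.349
[-0.5  0.1 -0.1]
```

View pics/t4.png

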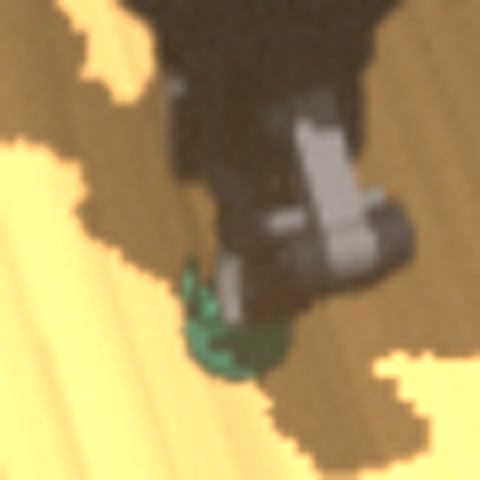

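```bash
python3 -m handwheel '{"fingers":[-0.4,-0.5,-0.55,-0.6,-0.65,-0.7,-0.75,-0.8,-0.9,-1],"dp":[[0,0,-2.5],[0,0,0],[0,0,0],[0,0,0],[0,0,0],[0,0,0],[0,0,0],[0,0,0],[0,0,0],[0,0,0]],"yaw":[0,0,0,0,0,0,0,0,0,0]}';python3 -m handwheel '{"fingers":[-1,-1],"dp":[[0,0,0],[0,0,0]],"yaw":[0,0]}'
python3 - <<'E'
from h import *
s=snapshot("side")
ims=[cv2.resize(S["img"][y-30:y+30,x-30:x+30,::-1],(480,480),interpolation=cv2.INTER_CUBIC) for S,(x,y) in ((s,(343,360)),)]
cv2.imwrite("pics/t5.png",cv2.convertScaleAbs(np.hstack(ims),alpha=1.5))
E
```

```text
time_s: 11.95
ee_pos: [0.4847, -0.2731, 0.0549]
tool_rot: [[-1.0, 0.0, 0.0], [0.0, 1.0, -0.0], [-0.0, -0.0, -1.0]]
contact_force: [0.8, -0.2, 2.1]
finger_gap: 0.069
time_s: 12.12
ee_pos: [0.4847, -0.2731, 0.0549]
tool_rot: [[-1.0, 0.0, 0.0], [0.0, 1.0, -0.0], [-0.0, -0.0, -1.0]]
contact_force: [-0.6, -0.1, 2.7]
finger_gap: 0.065
```

View pics/t5.png

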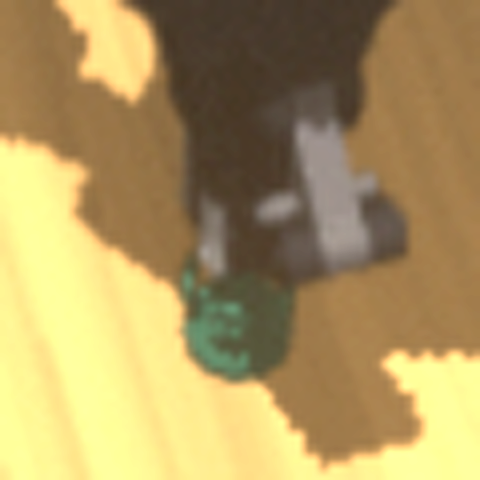

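```bash
python3 -m handwheel '{"fingers":[-1,-1,-1,-1,-1,-1],"dp":[[0,0,-3],[0,0,-20],[0,0,-40],[0,0,-37],[0,0,0],[0,0,0]],"yaw":[0,0,0,0,0,0]}'
python3 - <<'E'
from h import *
s=snapshot("side");q=sense();print(q["ee_pos"],q["finger_gap"])
p=q["ee_pos"].copy();x,y=np.round(proj(s,p-[0,0,.03])).astype(int);print(x,y)
print("axis px at foot bottom/top stem",proj(s,p-[0,0,.0549]),proj(s,p-[0,0,.001]))
ims=[cv2.resize(S["img"][y-30:y+30,x-30:x+30,::-1],(480,480),interpolation=cv2.INTER_CUBIC) for S in (s,)]
cv2.imwrite("pics/t6.png",cv2.convertScaleAbs(np.hstack(ims),alpha=1.5))
E
```

```text
time_s: 12.67
ee_pos: [0.4855, -0.2735, 0.1569]
tool_rot: [[-1.0, 0.0, 0.003], [-0.0, 1.0, -0.002], [-0.003, -0.002, -1.0]]
contact_force: [-0.2, 0.1, -0.0]
finger_gap: 0.063
[ 0.48471753 -0.27292735  0.15537665] 0.07055973695327611
344 334
axis px at foot bottom/top stem [343.12719136 341.93420583] [343.95877053 323.99812837]
```

View pics/t6.png

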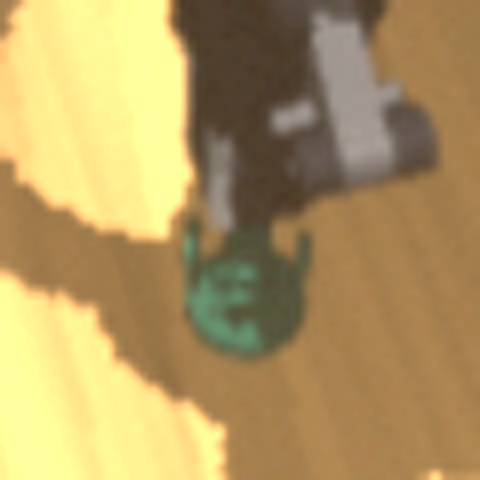

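```bash
python3 -m handwheel '{"fingers":[-1,-1,-1,-1,-1,-1,-1,-1,-1,-1],"dp":[[-5,15,0],[-12,32,0],[-14,38,0],[-14,38,0],[-14,38,0],[-14,38,0],[-14,38,0],[-14,38,0],[-14,38,0],[-14,38,0]],"yaw":[0,0,0,0,0,0,0,0,0,0]}';python3 -m handwheel '{"fingers":[-1,-1,-1,-1,-1,-1,-1],"dp":[[-14,38,0],[-14,36,0],[-10,25,0],[-4,12,0],[0,0,0],[0,0,0],[0,0,0]],"yaw":[0,0,0,0,0,0,0]}'
python3 - <<'E'
from h import *
print(delta((.6557,.1882,.11)))
E
```

```text
time_s: 13.55
ee_pos: [0.6131, 0.0802, 0.1532]
tool_rot: [[-1.0, -0.0, -0.003], [-0.0, 1.0, -0.0], [0.003, -0.0, -1.0]]
contact_force: [0.7, -1.5, 0.3]
finger_gap: 0.065
time_s: 14.13
ee_pos: [0.6549, 0.1878, 0.1539]
tool_rot: [[-1.0, 0.001, -0.002], [0.001, 1.0, -0.001], [0.002, -0.001, -1.0]]
contact_force: [0.2, 0.2, -0.2]
finger_gap: 0.067
[-0.9  0.4 43.9]
```

```bash
python3 -m handwheel '{"fingers":[-1,-1,-1,-1,-1],"dp":[[0,0,20],[0,0,20],[0,0,8],[0,0,0],[0,0,0]],"yaw":[0,0,0,0,0]}'
python3 - <<'E'
from h import *
s=snapshot("side");print(delta((.6557,.1882,.081)))
x,y=350,180
cv2.imwrite("pics/t7.png",cv2.convertScaleAbs(cv2.resize(s["img"][y-35:y+35,x-35:x+35,::-1],(560,560),interpolation=cv2.INTER_CUBIC),alpha=1.8))
t=snapshot("top");x,y=228,198
cv2.imwrite("pics/t7t.png",cv2.convertScaleAbs(cv2.resize(t["img"][y-35:y+35,x-35:x+35,::-1],(420,420),interpolation=cv2.INTER_CUBIC),alpha=1.8))
E
```

```text
time_s: 14.55
ee_pos: [0.6556, 0.1882, 0.107]
tool_rot: [[-1.0, 0.001, -0.001], [0.001, 1.0, -0.0], [0.001, -0.0, -1.0]]
contact_force: [0.0, -0.2, 0.0]
finger_gap: 0.066
[ 0.4 -0.3 26.6]
```

View pics/t7.png

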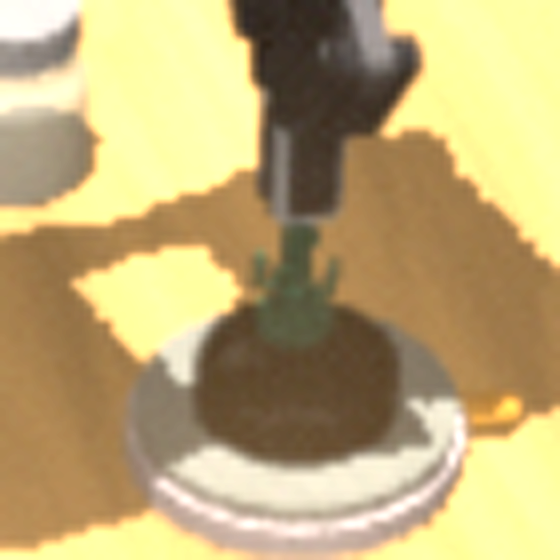

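View pics/t7t.png

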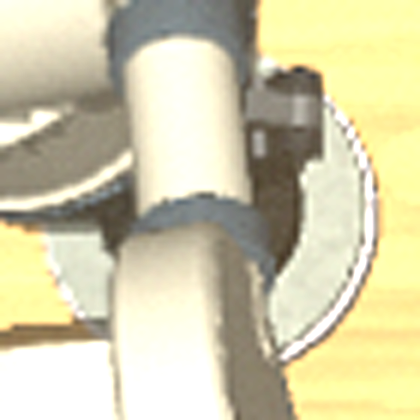

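Run:
```python
from h import *
s=snapshot("side")
print((proj(s,(.657,.188,.030))-[315,145]+.5)*8,(proj(s,(.657,.188,.055))-[315,145]+.5)*8,(proj(s,(.661,.188,.055))-[315,145]+.5)*8)
```

```text
[293.11512822 378.32293103] [295.97974146 316.99320679] [307.87858435 314.78376747]
```

```bash
python3 -m handwheel '{"fingers":[-1,-1,-1,-1,-1],"dp":[[-0.6,0,8],[0,0,8],[0,0,5],[0,0,0],[0,0,0]],"yaw":[0,0,0,0,0]}';  python3 -m handwheel '{"fingers":[-1,-1,-1,-1,-1],"dp":[[0,0,1.5],[0,0,1.5],[0,0,1],[0,0,0],[0,0,0]],"yaw":[0,0,0,0,0]}'
```

```text
time_s: 15.12
ee_pos: [0.6559, 0.189, 0.0851]
tool_rot: [[-1.0, 0.0, -0.001], [0.0, 1.0, -0.0], [0.001, -0.0, -1.0]]
contact_force: [0.7, -0.7, 0.7]
finger_gap: 0.067
time_s: 15.53
ee_pos: [0.6563, 0.189, 0.0818]
tool_rot: [[-1.0, 0.0, 0.0], [0.0, 1.0, -0.0], [-0.0, -0.0, -1.0]]
contact_force: [0.1, -0.7, 1.3]
finger_gap: 0.067
```

```bash
python3 -m handwheel '{"fingers":[-1,-1,-1,-1,-1],"dp":[[0,0,0.5],[0,0,0.5],[0,0,0],[0,0,0],[0,0,0]],"yaw":[0,0,0,0,0]}';python3 -m handwheel '{"fingers":[-1,-1,-1,-1],"dp":[[0,0,0.5],[0,0,0.5],[0,0,0],[0,0,0]],"yaw":[0,0,0,0]}'
python3 - <<'E'
from h import *
s=snapshot("side")
x,y=350,180
cv2.imwrite("pics/t8.png",cv2.convertScaleAbs(cv2.resize(s["img"][y-35:y+35,x-35:x+35,::-1],(560,560),interpolation=cv2.INTER_CUBIC),alpha=1.8))
E
```

```text
time_s: 15.95
ee_pos: [0.6564, 0.189, 0.0809]
tool_rot: [[-1.0, 0.0, 0.0], [0.0, 1.0, 0.0], [-0.0, 0.0, -1.0]]
contact_force: [0.5, -0.3, 1.2]
finger_gap: 0.066
time_s: 16.28
ee_pos: [0.6569, 0.189, 0.0808]
tool_rot: [[-1.0, 0.0, 0.002], [0.0, 1.0, 0.0], [-0.002, 0.0, -1.0]]
contact_force: [-1.8, -1.5, 11.0]
finger_gap: 0.062
```

View pics/t8.png

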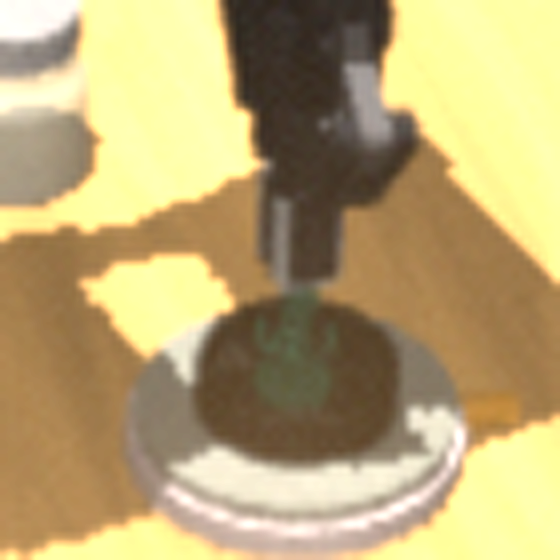

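```bash
python3 -m handwheel '{"fingers":[-0.9,-0.8,-0.7,-0.6,-0.5,-0.4,-0.4,-0.4,-0.4,-0.4],"dp":[[0,0,-0.6],[0,0,0],[0,0,0],[0,0,0],[0,0,0],[0,0,0],[0,0,-10],[0,0,-25],[0,0,-35],[0,0,-35]],"yaw":[0,0,0,0,0,0,0,0,0,0]}'
python3 - <<'E'
from h import *
s=snapshot("side")
x,y=350,180
cv2.imwrite("pics/t9.png",cv2.convertScaleAbs(cv2.resize(s["img"][y-35:y+35,x-35:x+35,::-1],(560,560),interpolation=cv2.INTER_CUBIC),alpha=1.8))
print(sense()["ee_pos"],delta((.487,.293,.18)))
E
```

```text
time_s: 17.17
ee_pos: [0.6557, 0.1889, 0.1867]
tool_rot: [[-1.0, 0.0, -0.002], [0.0, 1.0, -0.0], [0.002, -0.0, -1.0]]
contact_force: [0.9, 0.3, -0.3]
finger_gap: 0.3
[0.65887902 0.18962055 0.19483828] [172.  103.4  13.5]
```

View pics/t9.png

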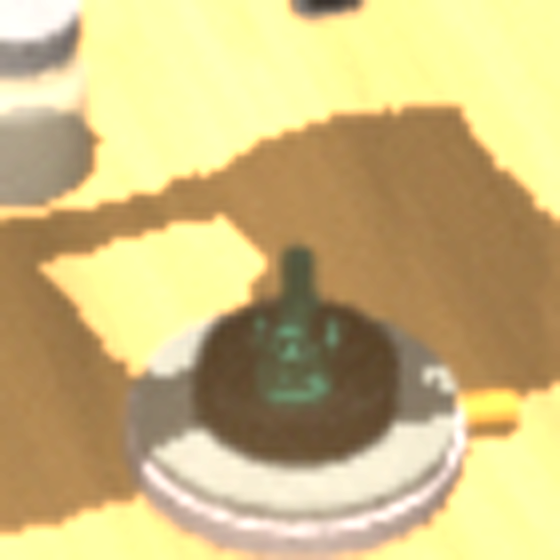

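```bash
python3 -m handwheel '{"fingers":[0.8,0.8,0.8,0.8,0.8,0.8,0.8,0.8],"dp":[[30,18,0],[35,21,0],[35,21,0],[35,21,0],[25,15,0],[12,7.4,13],[0,0,30],[0,0,0]],"yaw":[0,0,0,0,0,0,0,0]}'
python3 - <<'E'
from h import *
print(delta((.487,.293,.1)))
s=snapshot("side");x,y=279,165
t=snapshot("top")
cv2.imwrite("pics/f1.png",np.hstack([cv2.resize(s["img"][y-45:y+45,x-45:x+45,::-1],(400,400)),cv2.resize(t["img"][238:328,125:215,::-1],(400,400))]))
e,t2=snapshot("top"),0
x,y=212,182
cv2.imwrite("pics/tt.png",cv2.convertScaleAbs(cv2.resize(t["img"][160:236,190:266,::-1],(456,456),interpolation=cv2.INTER_CUBIC),alpha=1.6))
E
```

```text
time_s: 17.88
ee_pos: [0.4817, 0.2922, 0.1395]
tool_rot: [[-1.0, -0.002, -0.004], [-0.002, 1.0, -0.002], [0.004, -0.002, -1.0]]
contact_force: [-0.7, -0.8, -1.2]
finger_gap: 0.898
[-5.4  0.9 39.5]
```

View pics/f1.png

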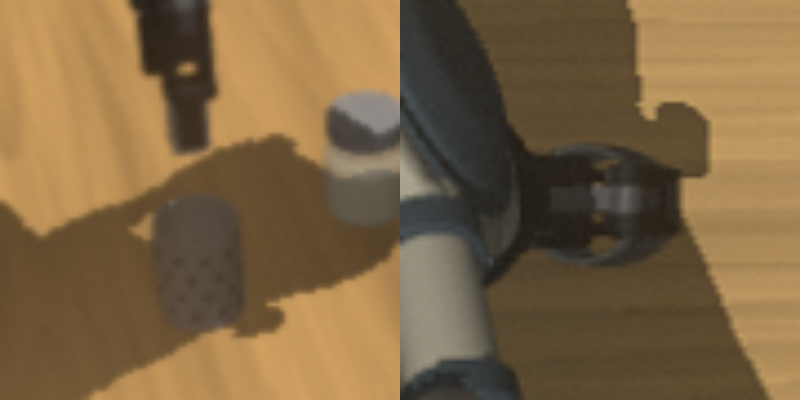

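View pics/tt.png

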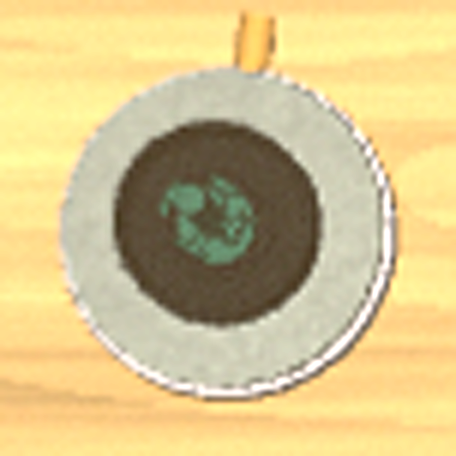

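```bash
python3 -m handwheel '{"fingers":[0.8,0.8,0.8,0.8,0.8],"dp":[[-1,0,14],[0,0,20],[0,0,0],[0,0,0],[0,0,0]],"yaw":[0,0,0,0,0]}'
python3 - <<'E'
from h import *
print(delta((.487,.2932,.048)))
E
```

```text
time_s: 18.45
ee_pos: [0.4862, 0.2925, 0.1098]
tool_rot: [[-1.0, 0.001, 0.001], [0.001, 1.0, 0.001], [-0.001, 0.001, -1.0]]
contact_force: [0.6, -0.6, 1.0]
finger_gap: 0.897
[-0.7  0.7 61.8]
```

```bash
python3 -m handwheel '{"fingers":[0.8,0.8,0.8,0.8,0.8,0.8,0.8],"dp":[[-0.7,0.7,15],[0,0,15],[0,0,12],[0,0,10],[0,0,9],[0,0,0],[0,0,0]],"yaw":[0,0,0,0,0,0,0]}'
python3 - <<'E'
from h import *
print(delta((.487,.2932,.048)))
s=snapshot("side");x,y=279,170
cv2.imwrite("pics/f2.png",cv2.resize(s["img"][y-40:y+40,x-40:x+40,::-1],(560,560),interpolation=cv2.INTER_CUBIC))
E
```

```text
time_s: 19.03
ee_pos: [0.4861, 0.2932, 0.0476]
tool_rot: [[-1.0, 0.0, -0.0], [0.0, 1.0, -0.0], [0.0, -0.0, -1.0]]
contact_force: [-0.9, -0.2, -0.2]
finger_gap: 0.903
[-0.9  0.  -0.4]
```

View pics/f2.png

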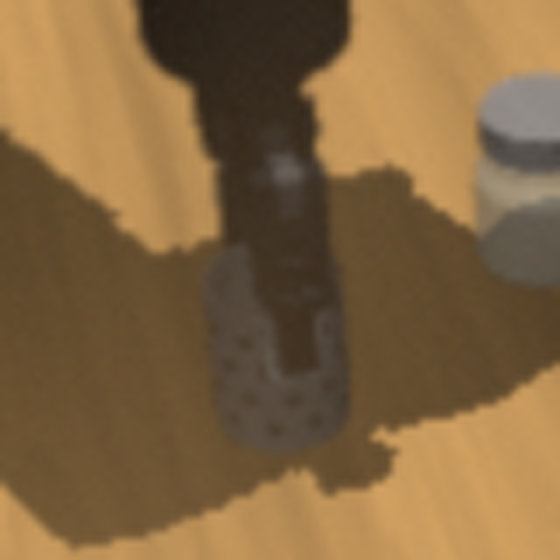

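```bash
python3 -m handwheel '{"fingers":[0.7,0.6,0.5,0.4,0.35,0.3,0.25,0.2,0.1,0],"dp":[[-0.9,0,-3],[0,0,0],[0,0,0],[0,0,0],[0,0,0],[0,0,0],[0,0,0],[0,0,0],[0,0,0],[0,0,0]],"yaw":[0,0,0,0,0,0,0,0,0,0]}'; python3 -m handwheel '{"fingers":[-0.2,-0.2,-0.2,-0.2,-0.2,-0.2,-0.2,-0.2],"dp":[[0,0,0],[0,0,0],[0,0,-3],[0,0,-15],[0,0,-30],[0,0,-30],[0,0,-20],[0,0,0]],"yaw":[0,0,0,0,0,0,0,0]}'
python3 - <<'E'
from h import *
s=snapshot("side");q=sense();p=q["ee_pos"];print(p)
x,y=np.round(proj(s,p-[0,0,.02])).astype(int)
print((proj(s,p-[0,0,.052])-[x-40,y-40]+.5)*7,(proj(s,p+[0,0,.012])-[x-40,y-40]+.5)*7)
cv2.imwrite("pics/f3.png",cv2.resize(s["img"][y-40:y+40,x-40:x+40,::-1],(560,560),interpolation=cv2.INTER_CUBIC))
E
```

```text
time_s: 19.92
ee_pos: [0.487, 0.2933, 0.051]
tool_rot: [[-1.0, 0.0, 0.001], [0.0, 1.0, 0.0], [-0.001, 0.0, -1.0]]
contact_force: [-2.6, 0.4, 12.9]
finger_gap: 0.591
time_s: 20.58
ee_pos: [0.4886, 0.2939, 0.1523]
tool_rot: [[-1.0, -0.0, 0.005], [-0.0, 1.0, 0.002], [-0.005, 0.002, -1.0]]
contact_force: [0.6, 0.4, -0.4]
finger_gap: 0.592
[0.487787   0.29354348 0.15020803]
[293.62121367 361.03968654] [279.03653615 209.97608846]
```

View pics/f3.png

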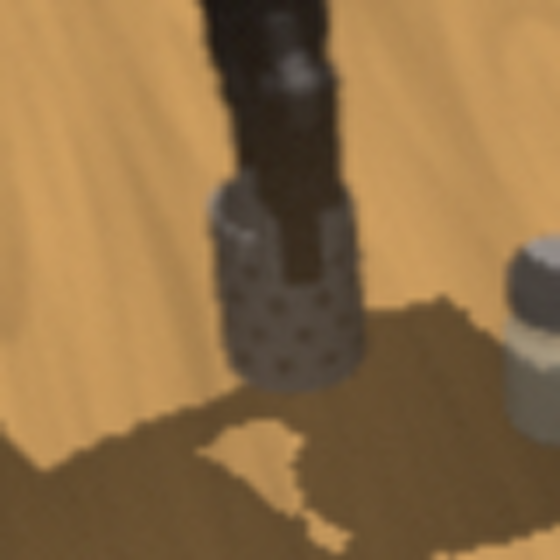

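```bash
python3 -m handwheel '{"fingers":[-0.2,-0.2,-0.2,-0.2,-0.2,-0.2,-0.2,-0.2,-0.2,-0.2],"dp":[[0,0,-20],[-10,-6,0],[-25,-15,0],[-30,-19,0],[-30,-19,0],[-30,-19,0],[-25,-15,0],[-15,-9,0],[-4,-3,0],[0,0,0]],"yaw":[0,0,0,0,0,0,0,0,0,0]}'; python3 -m handwheel '{"fingers":[-0.2,-0.2],"dp":[[0,0,0],[0,0,0]],"yaw":[0,0]}';python3 - <<'E'
from h import *
print(delta((.6572,.1882,.15)))
s=snapshot("side");x,y=350,155
cv2.imwrite("pics/f4.png",cv2.convertScaleAbs(cv2.resize(s["img"][y-60:y+60,x-60:x+60,::-1],(600,600),interpolation=cv2.INTER_CUBIC),alpha=1.6))
E
```

```text
time_s: 21.47
ee_pos: [0.6566, 0.1866, 0.1664]
tool_rot: [[-1.0, 0.002, -0.002], [0.002, 1.0, -0.001], [0.002, -0.001, -1.0]]
contact_force: [-0.4, -0.3, -1.7]
finger_gap: 0.585
time_s: 21.63
ee_pos: [0.6548, 0.1886, 0.1676]
tool_rot: [[-1.0, -0.001, -0.001], [-0.001, 1.0, -0.0], [0.001, -0.0, -1.0]]
contact_force: [-0.6, 0.8, -2.4]
finger_gap: 0.589
[-2.4 -0.4 17.6]
```

View pics/f4.png

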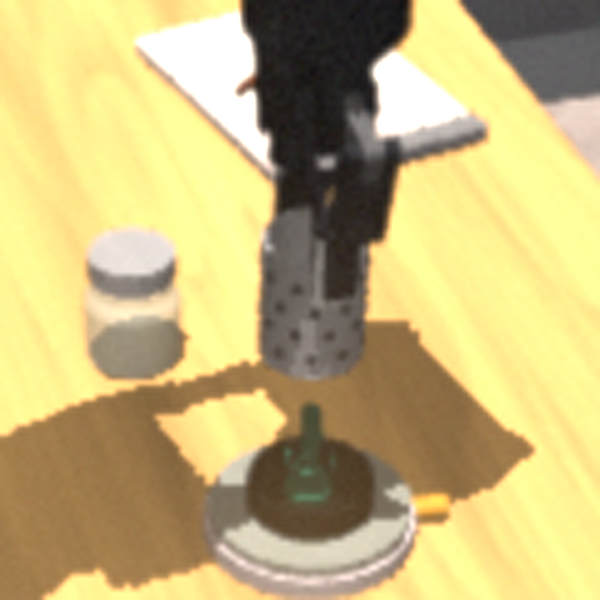

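```bash
python3 -m handwheel '{"fingers":[-0.2,-0.2,-0.2,-0.2],"dp":[[-2,-0.2,15],[0,0,10],[0,0,0],[0,0,0]],"yaw":[0,0,0,0]}'
python3 - <<'E'
from h import *
q=sense();print(delta((.6572,.1882,.1)))
s=snapshot("side");x,y=350,175
b=(proj(s,(.657,.188,.03))-[x-40,y-40]+.5)*7; f=(proj(s,q["ee_pos"]-[0,0,.051])-[x-40,y-40]+.5)*7; print(b,f)
cv2.imwrite("pics/f5.png",cv2.convertScaleAbs(cv2.resize(s["img"][y-40:y+40,x-40:x+40,::-1],(560,560),interpolation=cv2.INTER_CUBIC),alpha=1.6))
E
```

```text
time_s: 22.02
ee_pos: [0.657, 0.1882, 0.1428]
tool_rot: [[-1.0, -0.0, -0.002], [-0.0, 1.0, -0.0], [0.002, -0.0, -1.0]]
contact_force: [-0.6, 0.4, -1.4]
finger_gap: 0.59
[-0.2 -0.  42.8]
[291.47573719 401.03256465] [297.69207265 264.87603467]
```

View pics/f5.png

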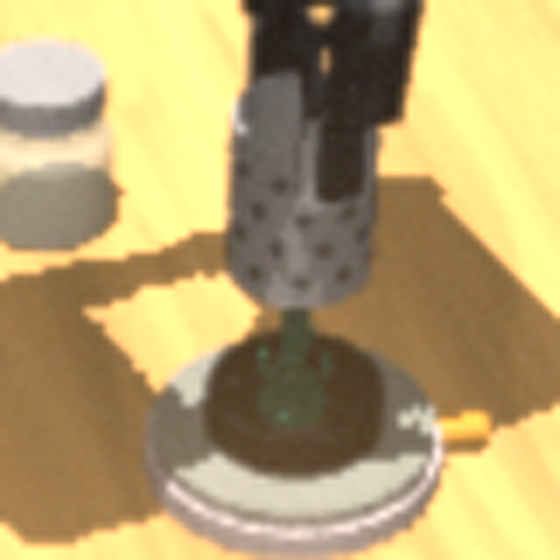

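```bash
python3 -m handwheel '{"fingers":[-0.2,-0.2,-0.2,-0.2,-0.2,-0.2,-0.2,-0.2],"dp":[[-0.2,0,8],[0,0,8],[0,0,8],[0,0,8],[0,0,8],[0,0,4],[0,0,0],[0,0,0]],"yaw":[0,0,0,0,0,0,0,0]}'
python3 - <<'E'
from h import *
q=sense();print(delta((.6572,.1882,.09)),q["contact_force"])
s=snapshot("side");x,y=350,175
cv2.imwrite("pics/f6.png",cv2.convertScaleAbs(cv2.resize(s["img"][y-40:y+40,x-40:x+40,::-1],(560,560),interpolation=cv2.INTER_CUBIC),alpha=1.6))
E
```

```text
time_s: 22.73
ee_pos: [0.658, 0.1879, 0.0991]
tool_rot: [[-1.0, 0.0, -0.0], [0.0, 1.0, -0.0], [0.0, -0.0, -1.0]]
contact_force: [-0.1, -0.3, -2.6]
finger_gap: 0.593
[0.8 0.3 9.1] [-0.09827914 -0.29398282 -2.60938823]
```

View pics/f6.png

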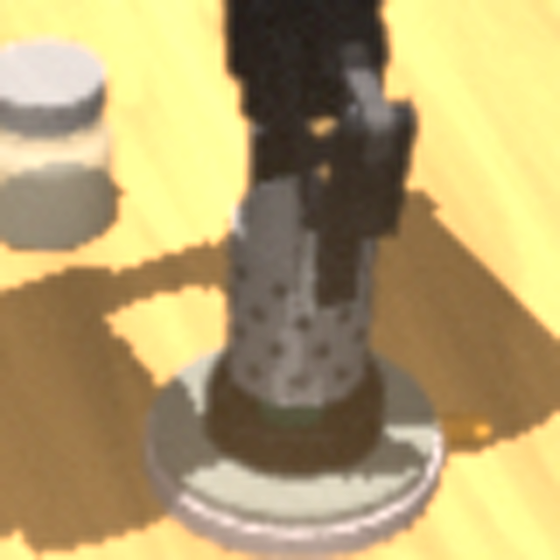

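```bash
python3 -m handwheel '{"fingers":[-0.2,-0.2,-0.2,-0.2,-0.2],"dp":[[1,0.3,2],[0,0,3],[0,0,3],[0,0,0],[0,0,0]],"yaw":[0,0,0,0,0]}'; python3 -m handwheel '{"fingers":[-0.2,-0.2,-0.2,-0.2,-0.2],"dp":[[0,0,2],[0,0,2],[0,0,2],[0,0,0],[0,0,0]],"yaw":[0,0,0,0,0]}'
```

```text
time_s: 23.2
ee_pos: [0.6569, 0.1882, 0.0912]
tool_rot: [[-1.0, 0.0, -0.0], [0.0, 1.0, -0.0], [0.0, -0.0, -1.0]]
contact_force: [0.2, 0.5, -2.4]
finger_gap: 0.592
time_s: 23.62
ee_pos: [0.657, 0.1882, 0.0852]
tool_rot: [[-1.0, 0.0, -0.0], [0.0, 1.0, -0.0], [0.0, -0.0, -1.0]]
contact_force: [0.5, -0.6, -2.0]
finger_gap: 0.592
```

Below the rim level with no contact. I'll keep lowering.

```bash
python3 -m handwheel '{"fingers":[-0.2,-0.2,-0.2,-0.2,-0.2],"dp":[[0,0,2],[0,0,2],[0,0,2],[0,0,0],[0,0,0]],"yaw":[0,0,0,0,0]}'; python3 -m handwheel '{"fingers":[-0.2,-0.2,-0.2,-0.2,-0.2],"dp":[[0,0,1],[0,0,0.7],[0,0,0],[0,0,0],[0,0,0]],"yaw":[0,0,0,0,0]}'
```

```text
time_s: 24.03
ee_pos: [0.657, 0.1882, 0.0792]
tool_rot: [[-1.0, 0.0, -0.0], [0.0, 1.0, -0.0], [0.0, -0.0, -1.0]]
contact_force: [0.5, 0.2, -2.5]
finger_gap: 0.59
time_s: 24.45
ee_pos: [0.6571, 0.1882, 0.0777]
tool_rot: [[-1.0, -0.0, 0.0], [-0.0, 1.0, 0.0], [-0.0, 0.0, -1.0]]
contact_force: [0.0, 0.1, -1.8]
finger_gap: 0.59
```

```bash
python3 -m handwheel '{"fingers":[-0.2,-0.2,-0.2],"dp":[[0,0,0.5],[0,0,0.5],[0,0,0]],"yaw":[0,0,0]}'; python3 -m handwheel '{"fingers":[-0.2,-0.2,-0.2],"dp":[[0,0,0.5],[0,0,0],[0,0,0]],"yaw":[0,0,0]}'
```

```text
time_s: 24.7
ee_pos: [0.6572, 0.1883, 0.0771]
tool_rot: [[-1.0, -0.0, 0.0], [-0.0, 1.0, 0.0], [-0.0, 0.0, -1.0]]
contact_force: [-2.0, 0.0, 2.9]
finger_gap: 0.589
time_s: 24.95
ee_pos: [0.6573, 0.1883, 0.077]
tool_rot: [[-1.0, 0.0, 0.001], [0.0, 1.0, 0.0], [-0.001, 0.0, -1.0]]
contact_force: [-3.8, -0.5, 10.0]
finger_gap: 0.586
```

```bash
python3 -m handwheel '{"fingers":[0.3,0.5,0.7,0.8,0.8,0.8,0.8,0.8,0.8],"dp":[[0,0,-0.5],[0,0,0],[0,0,0],[0,0,0],[0,0,-5],[0,0,-20],[0,0,-30],[0,0,-30],[0,0,-20]],"yaw":[0,0,0,0,0,0,0,0,0]}'; python3 -m handwheel '{"fingers":[0,0,0,0,0,0,0,0,0],"dp":[[15,-12,0],[35,-22,0],[30,-25,0],[30,-25,0],[20,-25,0],[15,-25,0],[15,-20,0],[10,-12,0],[0,0,0]],"yaw":[0,0,0,0,0,0,0,0,0]}';python3 - <<'E'
from h import *
q=sense();print(delta((.4848,.0221,.1)),q["contact_force"])
s=snapshot("side");x,y=350,175
t=snapshot("top")
cv2.imwrite("pics/f7.png",cv2.convertScaleAbs(np.hstack([cv2.resize(s["img"][y-40:y+40,x-40:x+40,::-1],(400,400),interpolation=cv2.INTER_CUBIC),cv2.resize(t["img"][158:238,185:265,::-1],(400,400),interpolation=cv2.INTER_CUBIC)]),alpha=1.6))
E
```

```text
time_s: 25.7
ee_pos: [0.6578, 0.1884, 0.1848]
tool_rot: [[-1.0, -0.0, 0.002], [-0.0, 1.0, 0.0], [-0.002, 0.0, -1.0]]
contact_force: [0.4, -0.2, 0.3]
finger_gap: 0.897
time_s: 26.45
ee_pos: [0.4852, 0.0204, 0.1821]
tool_rot: [[-1.0, 0.002, -0.001], [0.002, 1.0, -0.0], [0.001, -0.0, -1.0]]
contact_force: [0.7, 0.8, 1.2]
finger_gap: 0.502
[ 0.3  1.7 82.1] [0.70414914 0.7522225  1.2307591 ]
```

View pics/f7.png

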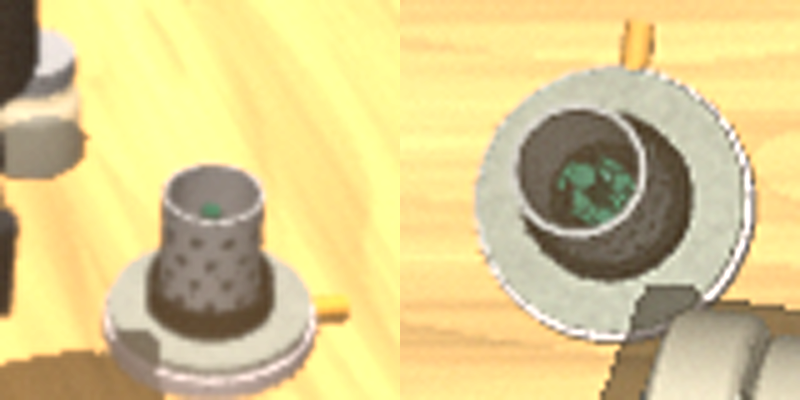

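```bash
python3 - <<'E'
from h import *
t=snapshot("top");print(cast(t,(220.7,192),.09),sense()["joint_positions"].round(2))
s=snapshot("side");x,y=350,175
print(cast(s,(310+213.5/5-.5,135+194/5-.5),.09))
E
python3 -m handwheel '{"fingers":[0,0,0,0,0,0,0,0,0,0],"dp":[[0,1.7,20],[0,0,20],[0,0,0],[0,0,0],[0,0,0],[0,0,0],[0,0,0],[0,0,0],[0,0,0],[0,0,0]],"yaw":[7,7,7,7,7,7,7,7,7,7]}';python3 -m handwheel '{"fingers":[0,0,0,0,0],"dp":[[0,0,0],[0,0,0],[0,0,0],[0,0,0],[0,0,0]],"yaw":[7,7,6,0,0]}';python3 - <<'E'
from h import *
q=sense();print(delta((.4848,.0221,.1)),q["tool_rot"].round(3).tolist(),q["joint_positions"].round(2))
E
```

```text
[0.65644165 0.18804038 0.09      ] [-0.08  0.38  1.75  0.    1.02 -1.65]
[0.6570244 0.1866465 0.09     ]
time_s: 27.48
ee_pos: [0.4878, 0.0247, 0.1416]
tool_rot: [[-0.337, 0.941, 0.0], [0.941, 0.337, 0.0], [-0.0, 0.0, -1.0]]
contact_force: [0.5, 0.2, -0.1]
finger_gap: 0.503
time_s: 27.9
ee_pos: [0.4875, 0.0245, 0.1416]
tool_rot: [[-0.004, 1.0, 0.0], [1.0, 0.004, 0.0], [0.0, 0.0, -1.0]]
contact_force: [-0.3, -0.9, 1.3]
finger_gap: 0.503
[-2.4 -2.8 41.6] [[-0.004, 1.0, 0.0], [1.0, 0.004, 0.0], [0.0, 0.0, -1.0]] [-0.07  0.44  1.79  0.    0.91 -0.08]
```

```bash
python3 -m handwheel '{"fingers":[0,0,0,0,0,0,0,0,0],"dp":[[-2.4,-2.6,20],[0,0,20],[0,0,20],[0,0,20],[0,0,15],[0,0,6],[0,0,5],[0,0,0],[0,0,0]],"yaw":[0,0,0,0,0,0,0,0,0]}';python3 - <<'E'
from h import *
q=sense();print(delta((.4849,.0221,.033)),q["contact_force"])
s=snapshot("side");x,y=303,250
cv2.imwrite("pics/l1.png",cv2.convertScaleAbs(cv2.resize(s["img"][y-35:y+35,x-35:x+35,::-1],(490,490),interpolation=cv2.INTER_CUBIC),alpha=1.6))
E
```

```text
time_s: 28.65
ee_pos: [0.4848, 0.0216, 0.0361]
tool_rot: [[-0.001, 1.0, 0.0], [1.0, 0.001, -0.0], [-0.0, 0.0, -1.0]]
contact_force: [-0.0, -0.2, -0.1]
finger_gap: 0.5
[0.5 0.1 3.1] [-0.04192651 -0.18468978 -0.07235816]
```

View pics/l1.png

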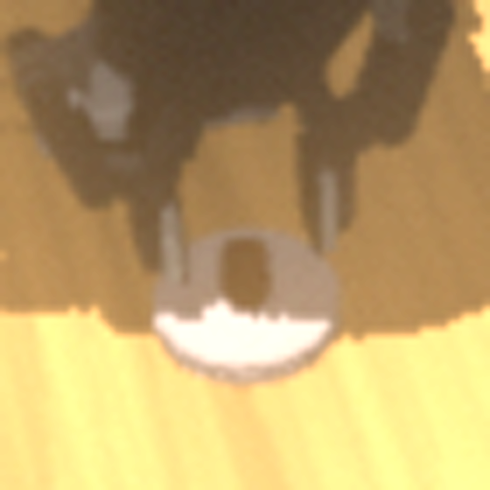

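```bash
python3 -m handwheel '{"fingers":[-0.2,-0.4,-0.5,-0.55,-0.6,-0.65,-0.7,-0.75,-0.8,-0.8],"dp":[[0.5,0,3],[0,0,0],[0,0,0],[0,0,0],[0,0,0],[0,0,0],[0,0,0],[0,0,0],[0,0,0],[0,0,0]],"yaw":[0,0,0,0,0,0,0,0,0,0]}';python3 -m handwheel '{"fingers":[-0.6,-0.4,0,0,0,0,0,0,0,0],"dp":[[0,0,0],[0,0,0],[0,0,0],[0,0,-10],[0,0,0],[0,0,0],[0,0,0],[0,0,0],[0,0,0],[0,0,0]],"yaw":[0,0,0,-7,-7,-7,-7,-7,-7,-7]}';python3 -m handwheel '{"fingers":[0,0,0,0,0,0,0,0,0],"dp":[[0,0,0],[0,0,0],[0,0,0],[0,0,0],[0,0,0],[0,0,0],[0,0,0],[0,0,0],[0,0,0]],"yaw":[-7,-7,-7,-7,-7,-6,0,0,0]}';python3 - <<'E'
from h import *
q=sense();print(delta((.4849,.0221,.03)),q["tool_rot"].round(3).tolist())
E
```

```text
time_s: 29.53
ee_pos: [0.4846, 0.022, 0.033]
tool_rot: [[-0.0, 1.0, 0.0], [1.0, 0.0, -0.0], [-0.0, 0.0, -1.0]]
contact_force: [-0.9, 0.6, 8.4]
finger_gap: 0.132
time_s: 30.37
ee_pos: [0.4844, 0.022, 0.0426]
tool_rot: [[-0.759, 0.652, -0.0], [0.652, 0.759, -0.0], [0.0, -0.0, -1.0]]
contact_force: [-0.3, 0.3, 0.1]
finger_gap: 0.5
time_s: 31.12
ee_pos: [0.4845, 0.0221, 0.0426]
tool_rot: [[-1.0, 0.004, -0.0], [0.004, 1.0, 0.0], [0.0, 0.0, -1.0]]
contact_force: [-0.1, -0.5, 0.2]
finger_gap: 0.502
[-0.5  0.1 12.6] [[-1.0, 0.004, -0.0], [0.004, 1.0, 0.0], [0.0, 0.0, -1.0]]
```

```bash
python3 -m handwheel '{"fingers":[0,0,0,-0.2,-0.4,-0.5,-0.6,-0.65,-0.7,-0.8],"dp":[[0,0,5],[0,0,4.6],[0,0,0],[0,0,0],[0,0,0],[0,0,0],[0,0,0],[0,0,0],[0,0,0],[0,0,0]],"yaw":[0.2,0,0,0,0,0,0,0,0,0]}';python3 -m handwheel '{"fingers":[-1,-1,-1,-1,-1,-1,-1,-1,-1],"dp":[[0,0,0],[0,0,0],[0,0,-3],[0,0,-15],[0,0,-30],[0,0,-30],[0,0,-20],[0,0,0],[0,0,0]],"yaw":[0,0,0,0,0,0,0,0,0]}';python3 - <<'E'
from h import *
q=sense();p=q["ee_pos"];print(p)
s=snapshot("side")
x,y=np.round(proj(s,p)).astype(int)
print((proj(s,p-[0,0,.028])-[x-35,y-35]+.5)*7)
cv2.imwrite("pics/l2.png",cv2.convertScaleAbs(cv2.resize(s["img"][y-35:y+35,x-35:x+35,::-1],(490,490),interpolation=cv2.INTER_CUBIC),alpha=1.6))
E
```

```text
time_s: 31.95
ee_pos: [0.4845, 0.022, 0.0333]
tool_rot: [[-1.0, 0.004, 0.0], [0.004, 1.0, -0.0], [-0.0, -0.0, -1.0]]
contact_force: [-1.5, 0.3, 8.5]
finger_gap: 0.129
time_s: 32.7
ee_pos: [0.485, 0.022, 0.132]
tool_rot: [[-1.0, 0.004, 0.002], [0.004, 1.0, -0.0], [-0.002, -0.0, -1.0]]
contact_force: [-0.1, 0.3, -1.3]
finger_gap: 0.13
[0.48497859 0.02200086 0.13197319]
[255.29126521 313.64770644]
```

View pics/l2.png

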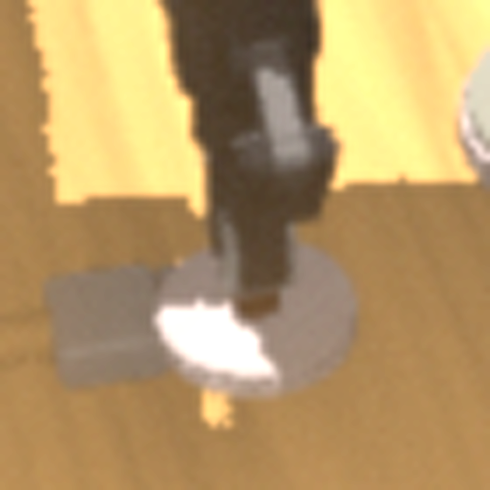

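```bash
python3 -m handwheel '{"fingers":[-1,-1,-1,-1,-1,-1,-1,-1,-1,-1],"dp":[[0,0,-30],[-10,8,-8],[-22,20,0],[-26,26,0],[-28,28,0],[-28,28,0],[-26,26,0],[-20,20,0],[-10,8,0],[-2.4,2.3,0]],"yaw":[0,0,0,0,0,0,0,0,0,0]}';python3 -m handwheel '{"fingers":[-1,-1,-1],"dp":[[0,0,0],[0,0,0],[0,0,0]],"yaw":[0,0,0]}';python3 - <<'E'
from h import *
print(delta((.6574,.1883,.13)))
E
```

```text
time_s: 33.58
ee_pos: [0.6582, 0.1894, 0.1666]
tool_rot: [[-1.0, 0.002, -0.002], [0.002, 1.0, -0.0], [0.002, -0.0, -1.0]]
contact_force: [-1.5, -1.2, -0.4]
finger_gap: 0.132
time_s: 33.83
ee_pos: [0.6565, 0.1868, 0.1685]
tool_rot: [[-1.0, 0.004, -0.001], [0.004, 1.0, -0.0], [0.001, -0.0, -1.0]]
contact_force: [0.2, 0.2, 0.2]
finger_gap: 0.13
[-1.   1.5 38.5]
```

```bash
python3 -m handwheel '{"fingers":[-1,-1,-1,-1,-1,-1],"dp":[[-0.8,1,15],[0,0,12],[0,0,8],[0,0,0],[0,0,0],[0,0,0]],"yaw":[0,0,0,0,0,0]}';python3 - <<'E'
from h import *
q=sense();p=q["ee_pos"];print(delta((.6574,.1883,.12)))
s=snapshot("side");x,y=350,160
f=lambda P:(proj(s,P)-[x-35,y-35]+.5)*7
print(f(p-[0,0,.028]),f((.6574,.1883,.075)),f((.6574,.1883,.04)))
cv2.imwrite("pics/l3.png",cv2.convertScaleAbs(cv2.resize(s["img"][y-35:y+35,x-35:x+35,::-1],(490,490),interpolation=cv2.INTER_CUBIC),alpha=1.6))
E
```

```text
time_s: 34.33
ee_pos: [0.6585, 0.1886, 0.1345]
tool_rot: [[-1.0, 0.004, 0.0], [0.004, 1.0, 0.0], [-0.0, 0.0, -1.0]]
contact_force: [-0.0, 0.7, -0.8]
finger_gap: 0.13
[ 1.1 -0.3 14.5]
[267.72149108 299.71985526] [261.82557731 372.55805346] [258.24073581 449.07805525]
```

View pics/l3.png

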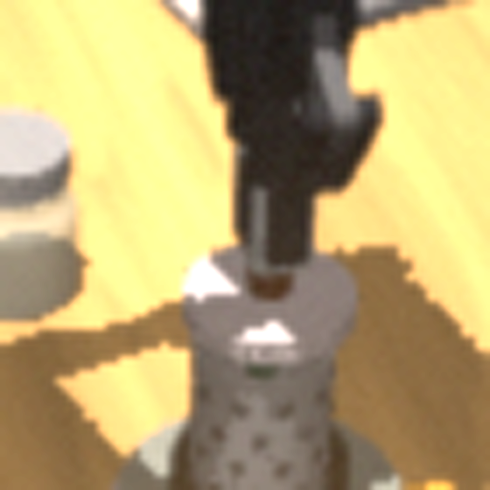

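```bash
python3 -m handwheel '{"fingers":[-1,-1,-1,-1,-1],"dp":[[1.3,-0.2,3],[0,0,3],[0,0,3],[0,0,0],[0,0,0]],"yaw":[0,0,0,0,0]}';python3 - <<'E'
from h import *
q=sense();p=q["ee_pos"];print(delta((.6572,.1883,.1173)))
t=snapshot("top");s=snapshot("side");x,y=350,160
f=lambda P:(proj(s,P)-[x-35,y-35]+.5)*7
print(f(p-[0,0,.028]),f((.6574,.1883,.075)))
cv2.imwrite("pics/l4.png",cv2.convertScaleAbs(np.hstack([cv2.resize(s["img"][y-35:y+35,x-35:x+35,::-1],(490,490),interpolation=cv2.INTER_CUBIC)]),alpha=1.6))
E
```

```text
time_s: 34.8
ee_pos: [0.6568, 0.1885, 0.1248]
tool_rot: [[-1.0, 0.003, -0.0], [0.003, 1.0, -0.0], [0.0, -0.0, -1.0]]
contact_force: [-0.1, 0.8, -2.0]
finger_gap: 0.131
[-0.4 -0.2  7.5]
[262.43039321 323.02993014] [261.82557731 372.55805346]
```

View pics/l4.png

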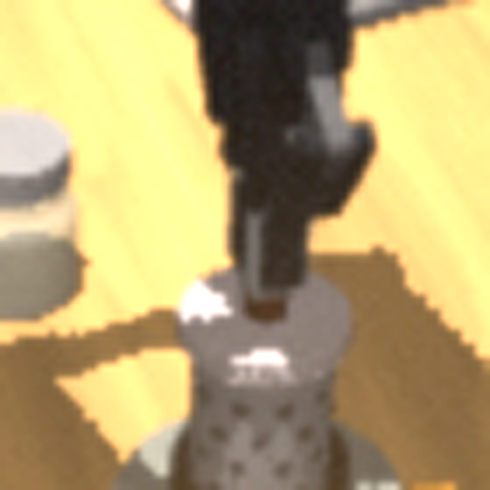

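```bash
python3 -m handwheel '{"fingers":[-1,-1,-1,-1,-1],"dp":[[-0.2,-0.2,1.5],[0,0,1.5],[0,0,1],[0,0,0],[0,0,0]],"yaw":[0,0,0,0,0]}';python3 -m handwheel '{"fingers":[-1,-1,-1,-1],"dp":[[0,0,1],[0,0,1],[0,0,0],[0,0,0]],"yaw":[0,0,0,0]}'
```

```text
time_s: 35.32
ee_pos: [0.6571, 0.1883, 0.121]
tool_rot: [[-1.0, 0.004, -0.0], [0.004, 1.0, -0.0], [0.0, -0.0, -1.0]]
contact_force: [0.6, 0.0, -0.6]
finger_gap: 0.134
time_s: 35.65
ee_pos: [0.6571, 0.1883, 0.119]
tool_rot: [[-1.0, 0.004, -0.0], [0.004, 1.0, -0.0], [0.0, -0.0, -1.0]]
contact_force: [0.5, 0.2, -1.7]
finger_gap: 0.133
```

The skirt is past the flask's edge with no contact, about 1.7 mm from seating.

```bash
python3 -m handwheel '{"fingers":[-1,-1,-1,-1],"dp":[[0,0,0.7],[0,0,0.7],[0,0,0],[0,0,0]],"yaw":[0,0,0,0]}';python3 -m handwheel '{"fingers":[-1,-1,-1,-1],"dp":[[0,0,0.4],[0,0,0.3],[0,0,0],[0,0,0]],"yaw":[0,0,0,0]}'
```

```text
time_s: 35.98
ee_pos: [0.6571, 0.1883, 0.1176]
tool_rot: [[-1.0, 0.004, -0.0], [0.004, 1.0, -0.0], [0.0, -0.0, -1.0]]
contact_force: [-0.5, 0.2, -1.7]
finger_gap: 0.131
time_s: 36.32
ee_pos: [0.6573, 0.1883, 0.1174]
tool_rot: [[-1.0, 0.004, 0.001], [0.004, 1.0, 0.0], [-0.001, 0.0, -1.0]]
contact_force: [-1.2, -0.8, 5.3]
finger_gap: 0.133
```

Seated, at z = 0.1174 against an expected 0.1173. Next I release, retreat and check.

```bash
python3 -m handwheel '{"fingers":[-0.8,-0.7,-0.5,-0.3,-0.3,-0.3,-0.3,-0.3,-0.3,-0.3],"dp":[[0,0,-0.3],[0,0,0],[0,0,0],[0,0,0],[0,0,0],[0,0,-5],[0,0,-20],[0,0,-35],[0,0,-35],[0,0,-35]],"yaw":[0,0,0,0,0,0,0,0,0,0]}';python3 -m handwheel '{"fingers":[-0.3,-0.3,-0.3,-0.3,-0.3,-0.3,-0.3,-0.3],"dp":[[5,-20,0],[10,-38,0],[10,-38,0],[10,-38,0],[10,-38,0],[10,-30,0],[0,-15,0],[0,0,0]],"yaw":[0,0,0,0,0,0,0,0]}';python3 - <<'E'
from h import *
t=snapshot("top");s=snapshot("side");x,y=350,170
cv2.imwrite("pics/l5.png",cv2.convertScaleAbs(np.hstack([cv2.resize(s["img"][y-40:y+40,x-40:x+40,::-1],(400,400),interpolation=cv2.INTER_CUBIC),cv2.resize(t["img"][158:238,185:265,::-1],(400,400),interpolation=cv2.INTER_CUBIC)]),alpha=1.3))
cv2.imwrite("pics/end.png",t["img"][:,:,::-1])
q=sense();print(q["ee_pos"],q["contact_force"],q["finger_gap"])
E
```

```text
time_s: 37.15
ee_pos: [0.6568, 0.1883, 0.249]
tool_rot: [[-1.0, 0.004, -0.0], [0.004, 1.0, -0.0], [0.0, -0.0, -1.0]]
contact_force: [1.3, 1.0, -0.2]
finger_gap: 0.351
time_s: 37.82
ee_pos: [0.6012, -0.0315, 0.2478]
tool_rot: [[-1.0, 0.007, 0.001], [0.007, 1.0, -0.001], [-0.001, -0.001, -1.0]]
contact_force: [0.0, -0.3, 0.2]
finger_gap: 0.346
[ 0.60168909 -0.02853664  0.24757812] [ 1.17296787  0.06089502 -0.24429416] 0.3499722959104174
```

View pics/l5.png

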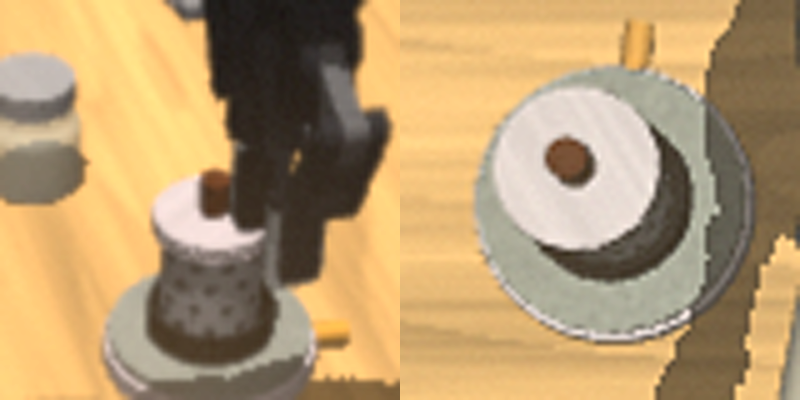

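View pics/end.png

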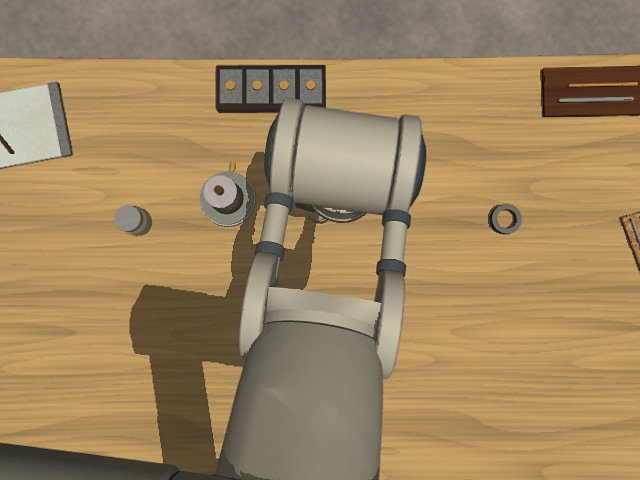

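```bash
python3 -m handwheel '{"fingers":[-0.3,-0.3,-0.3,-0.3,-0.3,-0.3,-0.3,-0.3,-0.3,-0.3],"dp":[[0,-20,0],[0,-35,0],[0,-35,0],[0,-35,0],[0,-35,0],[0,-35,0],[0,-35,0],[0,-20,0],[0,0,0],[0,0,0]],"yaw":[0,0,0,0,0,0,0,0,0,0]}';python3 - <<'E'
from h import *
t=snapshot("top");s=snapshot("side");x,y=350,170
cv2.imwrite("pics/l6.png",np.hstack([cv2.resize(s["img"][y-40:y+40,x-40:x+40,::-1],(400,400),interpolation=cv2.INTER_CUBIC),cv2.resize(t["img"][130:370,100:340,::-1],(400,400))]))
for S,b,z,n in ((t,(200,165,245,220),.094,"t"),(s,(335,160,370,190),.094,"s")):
    x0,y0,x1,y1=b;h=cv2.cvtColor(S["img"],cv2.COLOR_RGB2HSV)[y0:y1,x0:x1]
    c=max(cv2.findContours(cv2.inRange(h,(0,0,150),(179,60,255)),0,1,offset=(x0,y0))[0],key=cv2.contourArea)
    e=cv2.fitEllipse(cv2.convexHull(c));print(n,np.round(e,1) if 0 else e,cast(S,e[0],z))
E
```

```text
time_s: 38.75
ee_pos: [0.6011, -0.2781, 0.247]
tool_rot: [[-1.0, 0.004, -0.0], [0.004, 1.0, 0.0], [0.0, 0.0, -1.0]]
contact_force: [-0.0, 1.4, 0.2]
finger_gap: 0.347
t ((219.34466552734375, 190.4676513671875), (33.0815544128418, 34.03484344482422), 135.197509765625) [0.65861806 0.18984965 0.094     ]
s ((352.50018310546875, 172.2257080078125), (14.582016944885254, 23.869625091552734), 92.33172607421875) [0.65728767 0.18557731 0.094     ]
```

View pics/l6.png

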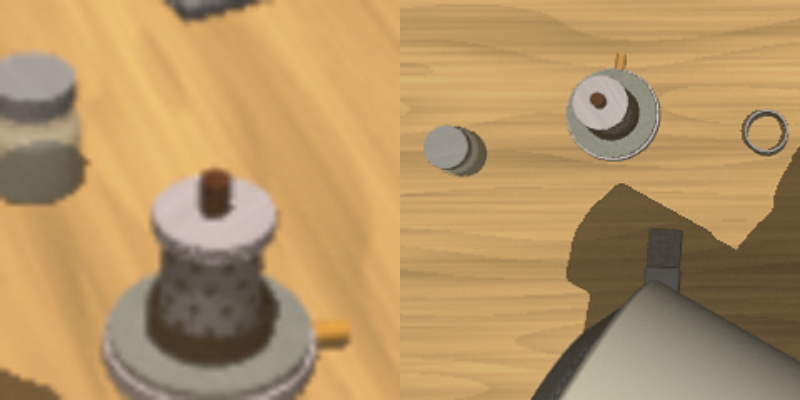

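The lid lies flat and centred on the flask, the flask is inside the rim, and the bystanders and short flask are where they were. I'm handing in.

```bash
python3 -c "
from rig import job_done
print(job_done())"
```

```text
the job is handed in; nothing more can be done
None
```

I built the casting stack on the vacuum plate in the required order: base, wax tree, tall flask, lid. I let go of each piece before fetching the next, and handed the job in at about 39 s of robot time. No verdict came back.

- **Seating:** the tool height at contact matched the expected seated height to within about 0.2 mm for the tree, flask and lid. The base touched the plate at the height expected for it (0.029 m). Contact forces while setting down stayed at about 11 N or less.
- **Flask over the wax:** there was no contact force on the way down until the flask reached the base floor. A picture taken afterwards showed the tree still standing inside it.
- **Last pictures:** the lid lies flat on the flask, the flask is inside the base's rim, and the gripper is well clear. The jar and short flask look unmoved. The tape looked unmoved in the picture just before, and only the end of the brush was visible past the arm.
- **Disagreement:** the two cameras put the lid's centre at (0.6586, 0.1898) and (0.6573, 0.1856). The gripper released it at (0.6573, 0.1883). The camera readings differ from that by up to about 3 mm, somewhat more than the stated calibration error, and I treated it as measurement error.
- **Not seen:** once the lid was on, the tree could no longer be checked.

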